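Fit the inner glass block on a corner-soldering jig

ROBOT

A 6-joint arm with a two-finger parallel gripper is mounted at the origin on the work surface. World frame = base frame: x ahead of the robot, y to its left, z up, the work surface at z = 0. Lengths are in m, angles in rad, forces in N, time in s.
With the tool pointing down it reaches from about 0.375 to 0.975 m from the base axis. Payload 3.8 kg.
Tool frame: the origin (TCP) lies midway between the tips of the shut fingers; the grasp point (between the pads) lies 19 mm behind it; z points along the fingers, y is the line along which they close (so a half turn about z gives the same grasp; the last joint's range is limited). The gripper opens to 85 mm and grips with 20 to 120 N. Pads are 22 mm wide; open, the fingers measure 114 mm over their backs; the gripper's body (76 mm by 85 mm) begins 54 mm behind the grasp point. The pads swing forward as they close: fully open they stand 13 mm farther back than shut.
Start: joints at [1.127, 0.264, 1.604, -0, 1.274, -0.037], TCP at [0.267, 0.62, 0.231] pointing down, gripper open.
Joint ranges: [-2.63, 2.63], [-0.94, 2.18], [0.31, 2.57], [-1.31, 4.45], [0, 2.66], [-2.55, 2.55]. Speed limits (rad/s): [2.57, 2.57, 3.14, 3.14, 3.14, 3.14].

INTERFACE

Orientations are given as a rotation vector (axis times angle).
In Python, from workcell import bot, imaging gives the robot as it stands.
- The arm moves only by the tool step_arm, never from a script. Its argument "series" is a list of rows, each an object of numbers: "grip": the closure, from -1 (fully open) to 1 (shut); "x", "y", "z": the shift along the tool's x, y, z normalised to -1 to 1, where 1 is 500 mm; "ax", "ay", "az": the turn, a rotation vector about the tool's x, y, z normalised to -1 to 1, where 1 is 30 degrees. A call has 1 to 12 rows; each row is the pose to reach, as a shift and turn from the pose commanded when the call began, along the tool's axes at that moment; what a row does not reach only later rows make up. A row lasts 1/10 s, in which the tool goes at most 50 mm and 8.59 degrees, less where a joint would pass 70% of its speed; a pose out of reach is approached as far as the arm can. A call with a number of a shift or a turn outside -1 to 1 is refused whole. A call with a gripper value outside its range is refused whole. The fingers move at their own pace and stop on an object; "force" is the grip in N (left out, the last holds). Time passes only in rows, so rows that repeat a pose let the fingers close. It gives the time, the measured TCP pose, the force, the opening and the grip force at its end, in the units of the state.
- bot.read_state(): the state, without advancing time (a new reading comes with each control period).
- imaging.read_camera(name): name is "side" or "top"; returns a dict with "img" (384x512x3 uint8, red, green, blue), "fx", "fy", "cx", "cy" (pixels), "k1" (the pictures are not rectified: a ray, as slopes to the right and down, at radius r is drawn at 1 + k1 r^2 times it, then the intrinsics apply), "R" (3x3) and "t" (3): a world point X has camera coordinates R X + t. Camera axes: x right, y down, z forward; pixel columns grow to the right and rows downward; lengths in m; the calibration is good to about 2 mm. A picture is of the moment at which its call begins. There is no depth.
- bot.finish_job(): hands the job in; it is judged then, once.
The state is a dict: "time": time; "q": joint angles; "joint_vel": joint speeds; "joint_torque": joint torques, N m; "tool_pos": TCP position; "tcp_rot": TCP orientation; "wrist_force": force on the tool from outside, world axes, zero at the start; "torque": the same for the moment, N m; "width": opening from 0.0 (shut) to 1.0 (fully open); "grip_force": force on a finger pad.
Only numpy, scipy, OpenCV 4.12 (cv2) and the standard library are available. Lean on these libraries where they do the work, as an engineer would, in place of code of your own. Each camera call takes 0.05 s, during which the arm holds its last target. There are 200 camera calls.

TASK

Set up the corner-soldering jig: thread the short slotted block onto the free end of the bent rod, ease it with a light hand along and round the bend without forcing it, and press it home against the stop collar. Leave it there let go of, slot upward, and leave the long block and the other things on the bench alone.

Things in the scene. Friction and masses are not known exactly. Their poses are not given: they have to be found in the camera images.
- jig_stand: the jig's fixed stand: grey steel base plate (120 x 100 x 14 mm) with an upright 16 mm post, its top 150 mm above the bench; origin under the post's axis. A dark steel boss (34 x 32 x 30 mm) clamps the arm to the post. The jig is rigid. No pose tells where this arm's bend and outer leg lie: that must be found by touch (or sight), and the rod followed by feel.
- jig_arm: 10 mm round steel rod, level, bent by hand in the level plane. Origin: post axis, at the rod's centre line (105-135 mm over the bench); z up. Inner leg: along +x, true. The bend, roughly of 50 mm centre-line radius, turns toward +y through 81 to 99 degrees; it begins 100 to 140 mm from the post axis, as the rod was clamped. Outer leg: 35 mm straight on from the bend to the round-nosed free end.
- stop_collar: dark steel collar, 22 mm diameter, 10 mm long, fixed on the rod's inner leg; axes as the jig arm's, origin on the rod's centre line at the face nearer the post, 50 mm from the post's axis. Its other face (x = 10 mm) is the stop: with the short block home, the block's centre lies 70 mm from the post's axis.
- short_block: the block to fit: bare aluminium, 20 mm long (x), 28 mm wide (y), 50 mm tall (z), about 60 g, standing loose on the bench; origin at the centre of its underside. A 12.8 mm hole runs right through along x, 28 mm above the underside, central in y; a cork-lined slot 10 mm wide and deep runs along x in the top. Same end for end.
- short_block_bore (a point): middle of the short block's hole, 28 mm above its underside; axes as the block's. In the bend the hole has only about 0.8 mm of play to either side of the rod and some 5 degrees of turn: off line it rubs, then binds. Touching and sliding on the rod, keep the force under 10 N; pressing home on the collar, 4 to 10 N is right.
- long_block: bystander: a block of the same section, hole and slot but 45 mm long, for the outer leg (too long to pass the bend); origin at the centre of its underside, x along its length
- flux_jar: bystander: amber glass jar with black lid, 50 mm diameter, 62 mm tall; origin at the centre of its underside
- lead_knife: bystander: came knife with dark wooden handle, about 170 mm long, lying on the bench; origin under its middle

How it is judged:
On the way, in this order (a step that is already met when the one before it is completed fails the run):
1. it has gone round the bend onto the inner leg (x of short_block_bore in the frame of jig_arm between 0.067 and 0.092 m and y of short_block_bore in the frame of jig_arm between -0.004 and 0.004 m and z of short_block_bore in the frame of jig_arm between -0.004 and 0.004 m and angle between the x axis of short_block and the x axis of jig_arm, either way round below 0.25 rad), for 0.1 s.
2. it is pressed against the stop collar with more than 3 N (contact force between short_block and stop_collar above 3 N), for 0.1 s.
At the end, for the whole second after the job is handed in: the short block hangs still on the inner leg of the rod, let go of, its end face within 2.5 mm of the stop collar, its slot facing up within 0.35 rad; the long block, jar and knife are within 15 mm of where they stood (x of short_block_bore in the frame of jig_arm between 0.067 and 0.0725 m and y of short_block_bore in the frame of jig_arm between -0.004 and 0.004 m and z of short_block_bore in the frame of jig_arm between -0.004 and 0.004 m and angle between short_block's own z axis and vertical below 0.35 rad and linear speed of short_block below 0.01 m/s and distance of each of long_block, flux_jar, lead_knife from where it was at the start of the episode below 0.015 m); the robot touches nothing.
It fails at once if the block is forced or bound on the rod: more than 10 N between them on the way (contact force between short_block and jig_arm above 10 N and x of short_block_bore in the frame of jig_arm above 0.076 m).
It fails at once if the block is rammed on the collar or the jig: more than 25 N (contact force between short_block and jig_arm above 25 N).
It fails at once if the gripper is driven against the jig with more than 20 N (contact force between the arm and jig_arm above 20 N).
It fails at once if the long block, the jar or the knife is disturbed: moved more than 15 mm (distance of any of long_block, flux_jar, lead_knife from where it was at the start of the episode above 0.015 m).
It also fails if it takes over 72 s, if anything falls off the work surface, if the arm or the gripper's body presses on something with over 40 N, if the wrist force passes 120 N, or if a joint passes its speed limit or range.

## Working session

There is one attempt and no reset: what is moved stays moved. The work goes in short steps, Python scripts to look and compute and a tool call to move; the robot and the scene stay as the last step left them, time stands still between calls to the robot, and variables do not carry over. Pictures are saved under pics/ and viewed, at most 10 in all, crops included, and the job is handed in when it is done.

Besides the shell and the picture viewer there is one more tool, called after "Call:" in YAML: its name, and indented under it one key for each argument. step_arm: Moves the arm, as the interface text tells. Scaled input: -1 to 1 covers 500 mm each way for a shift and 30 degrees each way for a turn. Its arguments: {"type":"object","properties":{"series":{"type":"array","items":{"type":"object","properties":{"grip":{"type":"number"},"x":{"type":"number","minimum":-1,"maximum":1},"y":{"type":"number","minimum":-1,"maximum":1},"z":{"type":"number","minimum":-1,"maximum":1},"ax":{"type":"number","minimum":-1,"maximum":1},"ay":{"type":"number","minimum":-1,"maximum":1},"az":{"type":"number","minimum":-1,"maximum":1}}}},"force":{"type":"number"}},"required":["series"]}

```bash
ls; mkdir -p pics
python3 - <<'E'
from workcell import bot, imaging
import cv2, numpy as np, pickle
s=bot.read_state()
for k,v in s.items(): print(k,np.round(v,4))
d={}
for n in("top","side"):
    c=imaging.read_camera(n); d[n]=c
    cv2.imwrite(f"pics/{n}0.png",c["img"][:,:,::-1]); print(n,[np.round(c[k],4).tolist() for k in("fx","fy","cx","cy","k1","R","t")])
pickle.dump(d,open("cam0.pkl","wb"))
E
```

```text
pics
time 0.0
q [ 1.1271  0.2648  1.6054 -0.      1.2737 -0.0369]
joint_vel [ 0.      0.0006 -0.0008  0.0008  0.001  -0.0007]
joint_torque [ 1.30000e-03 -5.15138e+01 -3.67300e+01 -1.00000e-04  1.33000e-02
 -0.00000e+00]
tool_pos [0.2668 0.6193 0.23  ]
tcp_rot [-0.6345 -3.0763  0.0034]
wrist_force [-0.4818  0.4431  0.5429]
torque [-0.0129  0.0288 -0.0214]
grip_force 0.0
width 1.0034
top [383.8432, 383.8432, 254.8569, 193.9188, -0.1107, [[-0.0268, -0.9996, -0.0055], [-0.9979, 0.0271, -0.0583], [0.0584, 0.0039, -0.9983]], [0.0823, 0.5384, 0.9374]]
side [444.965, 444.965, 254.5322, 191.8225, -0.0165, [[0.9327, -0.36, 0.0231], [-0.1722, -0.5007, -0.8483], [0.3169, 0.7872, -0.529]], [-0.4902, 0.2148, 0.9167]]
```

View pics/top0.png

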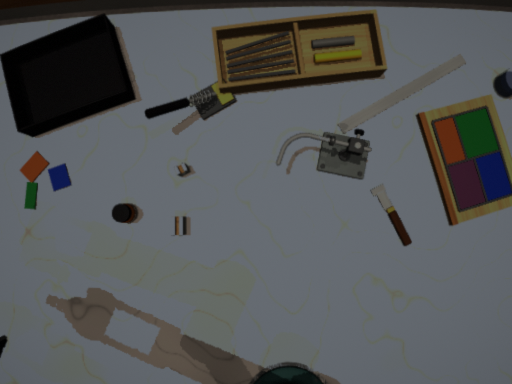

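View pics/side0.png

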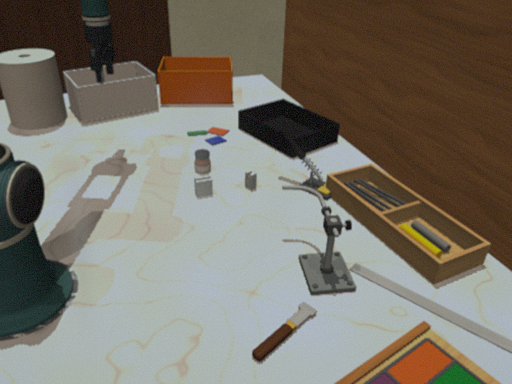

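Top view: jig post near (345,145) with rod from the boss leftward, bending down to a free end near (280,163); short block at (183,170), long block (181,226), jar (124,213), knife (395,220). Side view: short block (251,180), rod (285-325,180-205), stand (327,270).

Run:
```python
import cv2, numpy as np, pickle
d=pickle.load(open("cam0.pkl","rb"))
t=d["top"]["img"][:,:,::-1]; s=d["side"]["img"][:,:,::-1]
z=lambda im,x,y,w,h,k: cv2.resize(im[y:y+h,x:x+w],None,fx=k,fy=k,interpolation=cv2.INTER_NEAREST)
a=z(t,270,120,110,65,4); b=z(t,160,150,55,65,4)
c=z(s,270,165,110,65,4); e=z(s,185,150,80,65,4)[:, :220]
e=z(s,220,155,55,65,4)
cv2.imwrite("pics/z0.png",np.clip(1.6*np.vstack([np.hstack([a,b]),np.hstack([c,e])]).astype(float),0,255).astype(np.uint8))
```

```text
(no output)
```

View pics/z0.png

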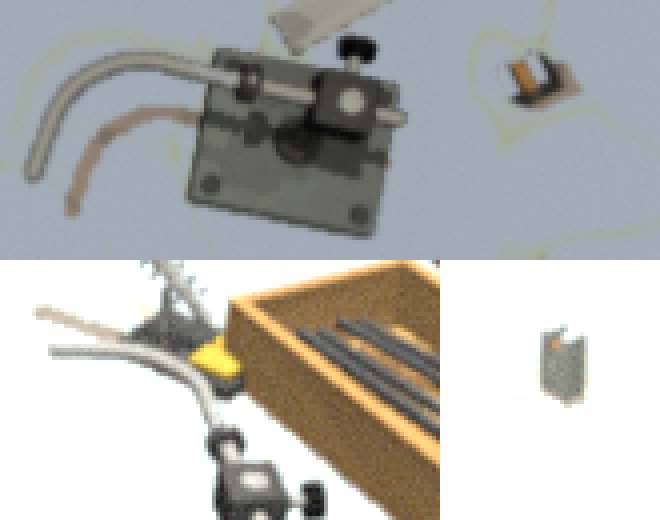

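The zoom shows the rod clearly in both views (top: tip about (278,164), collar (331,140), post top (357,145); side: tip (282,187), collar (326,274→ about (326,210)); the short block has its slot roughly along the image's vertical, at top (291/4…) ≈ (183,170).

```bash
cat > h.py <<'E'
import cv2, numpy as np, pickle
def ray(c,px):
    K=np.array([[c["fx"],0,c["cx"]],[0,c["fy"],c["cy"]],[0,0,1.]])
    p=cv2.undistortPoints(np.array(px,float).reshape(-1,1,2),K,np.array([c["k1"],0,0,0.]))[:,0]
    R=np.array(c["R"]);return -R.T@np.array(c["t"]), np.c_[p,np.ones(len(p))]@R
def plane(c,px,z):
    o,d=ray(c,px); return o+d*((z-o[2])/d[:,2:])
def tri(c1,p1,c2,p2):
    o1,d1=ray(c1,[p1]);o2,d2=ray(c2,[p2]);d1=d1[0];d2=d2[0]
    s=np.linalg.lstsq(np.c_[d1,-d2],o2-o1,rcond=None)[0]
    a=o1+s[0]*d1;b=o2+s[1]*d2;return (a+b)/2,np.linalg.norm(a-b)
def proj(c,X):
    R=np.array(c["R"]);K=np.array([[c["fx"],0,c["cx"]],[0,c["fy"],c["cy"]],[0,0,1.]])
    return cv2.projectPoints(np.array(X,float).reshape(-1,1,3),cv2.Rodrigues(R)[0],np.array(c["t"],float),K,np.array([c["k1"],0,0,0.]))[0][:,0]
E
python3 - <<'E'
from h import *
d=pickle.load(open("cam0.pkl","rb"));t=d["top"];s=d["side"]
for a,b in(((278.2,164.5),(282.5,187.5)),((331,140),(326,210)),((357.7,145),(334,216))):
    print(tri(t,a,s,b))
print(t["img"][150,272:300].tolist())
print(t["img"][128:146,308].tolist())
print(plane(t,[(183,170),(181,226),(124,213)],.05))
z=lambda im,x,y,w,h,k: cv2.resize(im[y:y+h,x:x+w],None,fx=k,fy=k,interpolation=cv2.INTER_NEAREST)
cv2.imwrite("pics/z1.png",np.hstack([z(t["img"],172,157,24,24,16),z(s["img"],239,167,24,24,16)])[:,:,::-1])
E
```

```text
(array([0.59720525, 0.01425455, 0.13540981]), np.float64(0.001783251221438222))
(array([ 0.64829408, -0.10372522,  0.13601445]), np.float64(0.0013497674895125943))
(array([ 0.63307106, -0.15713638,  0.15870782]), np.float64(0.004092207945164549))
[[102, 107, 108], [102, 108, 105], [102, 107, 104], [103, 109, 106], [102, 108, 111], [103, 108, 114], [103, 108, 115], [100, 105, 111], [81, 83, 84], [82, 81, 76], [94, 92, 85], [89, 87, 80], [75, 74, 71], [83, 87, 88], [98, 103, 108], [102, 107, 112], [103, 108, 113], [102, 108, 113], [101, 108, 113], [103, 108, 114], [102, 108, 113], [102, 108, 113], [102, 107, 113], [101, 106, 112], [98, 99, 102], [96, 94, 95], [92, 85, 80], [90, 81, 73]]
[[102, 108, 111], [102, 108, 104], [102, 108, 101], [101, 106, 101], [94, 97, 93], [80, 80, 75], [92, 90, 84], [92, 90, 84], [73, 71, 67], [72, 74, 76], [99, 104, 110], [102, 108, 114], [102, 108, 114], [102, 107, 114], [103, 109, 115], [102, 107, 114], [103, 109, 115], [102, 108, 113]]
[[0.60102266 0.23961483 0.05      ]
 [0.46622298 0.24665014 0.05      ]
 [0.50070921 0.38604212 0.05      ]]
```

View pics/z1.png

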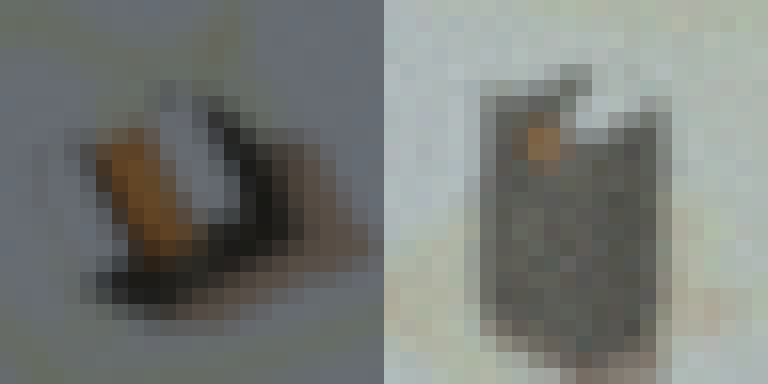

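```bash
cat > rod.py <<'E'
from h import *
from scipy.interpolate import splprep,splev
from scipy.optimize import least_squares
def centre(img,pts,half=6,n=60,dark=True):
    g=img[:,:,1].astype(np.float32)
    for it in range(2):
        tck,_=splprep(np.array(pts).T,s=0 if it==0 else len(pts)*0.05); u=np.linspace(0.02,.98,n)
        x,y=splev(u,tck);dx,dy=splev(u,tck,der=1);L=np.hypot(dx,dy);nx,ny=-dy/L,dx/L
        o=np.arange(-half,half+.01,.1)
        P=cv2.remap(g,(x[:,None]+o*nx[:,None]).astype(np.float32),(y[:,None]+o*ny[:,None]).astype(np.float32),cv2.INTER_LINEAR)
        out=[];W=[]
        for i,p in enumerate(P):
            c=abs(o)<3.3; k0=np.argmin(np.where(o<0.5,np.where(c,p,999),999)); k1=np.argmin(np.where(o>-.5,np.where(c,p,999),999))
            bg1,bg2=np.max(p[:k0+1][-25:]),np.max(p[k1:][:25])
            a=k0
            while a>0 and p[a]<(bg1+p[k0])/2:a-=1
            b=k1
            while b<len(o)-1 and p[b]<(bg2+p[k1])/2:b+=1
            m=(o[a]+o[b])/2; out.append((x[i]+m*nx[i],y[i]+m*ny[i]));W.append(o[b]-o[a])
        pts=np.array(out)
    return pts,np.array(W)
E
cat > fit.py <<'E'
from rod import *
d=pickle.load(open("cam0.pkl","rb"));t=d["top"];s=d["side"]
pt=np.array([(33,176),(45,138),(65,100),(90,75),(120,62),(160,60),(200,69),(228,76)])/4+[270,120]-.5
ps=(np.array([(52,350),(100,350),(140,358),(175,372),(200,395),(212,420)])-[0,260])/4+[270,165]-.5
T,W=centre(t["img"],pt);S,V=centre(s["img"],ps)
print("W",W.round(1)[::4],"V",V.round(1)[::4])
print(T[::6].round(1).tolist());print(S[::6].round(1).tolist())
zs=[]
for p in T[::4]:
    b=[]
    for z in np.arange(.1,.16,.001):
        q=proj(s,plane(t,[p],z))[0];b.append(np.min(np.hypot(*(S-q).T)))
    k=np.argmin(b);zs.append((.1+.001*k,round(min(b),1)))
print(zs)
z=.135
X=plane(t,T,z)[:,:2]
def dist(p,X):
    # p: x0,y0 (bend start), th (heading outward), R, turn
    c,s_=np.cos(p[2]),np.sin(p[2]);q=(X-p[:2])@np.array([[c,-s_],[s_,c]])  # local: x along, y toward bend
    R,a=p[3],p[4]; q=q*[1,1]
    ctr=q-[0,R]; ang=np.arctan2(ctr[:,0],-ctr[:,1])
    e=np.array([R*np.sin(a),R-R*np.cos(a)])
    dl=(q-e)@np.array([-np.sin(a),np.cos(a)])
    return np.where(q[:,0]<0,q[:,1],np.where((ang<a)&(ang>0),R-np.hypot(*ctr.T),dl))
f=least_squares(dist,[.655,-.04,1.5,.05,1.57],args=(X,),loss="soft_l1",f_scale=.0005)
p=f.x;print("fit",p.round(4),np.degrees(p[[2,4]]).round(1),"rms mm",1e3*np.sqrt(np.mean(f.fun**2)))
c=lambda a:np.array([np.cos(a),np.sin(a)])
ctr=p[:2]+p[3]*c(p[2]+np.pi/2); e=ctr+p[3]*c(p[2]-np.pi/2+p[4]); tip=e+.035*c(p[2]+p[4])
print("centre",ctr,"bend end",e,"tip",tip)
cb=plane(t,[(331,140)],z)[0][:2]; print("collar mid->bend start dist",(p[:2]-cb)@c(p[2]))
print("tip img",plane(t,[(278.2,164.5)],z))
b=plane(t,[(180.7,168.25)],.05);print("block",b,proj(s,[b[0][0],b[0][1],.025]))
print("slot",plane(t,[(179.5,164.9),(182.1,171.8)],.045))
E
python3 fit.py
```

```text
W [5.7 5.6 5.5 2.2 1.9 2.2 2.6 5.8 5.8 5.6 5.2 5.4 2.7 2.6 5.5] V [2.7 2.6 2.3 2.6 2.3 3.8 4.  2.6 2.6 2.6 2.4 2.4 2.2 5.5 2.4]
[[278.3, 160.9], [280.6, 154.9], [283.9, 150.2], [287.4, 144.7], [290.4, 141.7], [294.3, 137.3], [300.4, 134.9], [306.8, 134.8], [312.8, 137.4], [319.2, 138.9]]
[[284.5, 187.9], [289.4, 187.8], [294.1, 188.2], [299.1, 188.4], [299.9, 187.9], [305.0, 189.9], [309.5, 191.8], [313.9, 193.6], [317.9, 196.5], [321.3, 199.3]]
[(np.float64(0.133), np.float64(0.4)), (np.float64(0.133), np.float64(0.4)), (np.float64(0.133), np.float64(0.2)), (np.float64(0.135), np.float64(0.3)), (np.float64(0.136), np.float64(0.3)), (np.float64(0.135), np.float64(0.2)), (np.float64(0.134), np.float64(0.4)), (np.float64(0.131), np.float64(0.0)), (np.float64(0.132), np.float64(0.3)), (np.float64(0.131), np.float64(0.2)), (np.float64(0.132), np.float64(0.1)), (np.float64(0.126), np.float64(0.2)), (np.float64(0.14300000000000002), np.float64(0.5)), (np.float64(0.14), np.float64(0.4)), (np.float64(0.15200000000000002), np.float64(0.3))]
fit [ 0.6596 -0.0528  1.3308  0.0406  1.2098] [76.2 69.3] rms mm 1.5490692747487536
centre [ 0.62015046 -0.04313872] bend end [ 0.64312674 -0.00962293] tip [0.61425882 0.01016706]
collar mid->bend start dist 0.05218041685450652
tip img [[0.5964194  0.01455438 0.135     ]]
block [[0.6054502  0.24516887 0.05      ]] [[249.99161405 180.27004521]]
slot [[0.61440423 0.24900119 0.045     ]
 [0.59732305 0.24283549 0.045     ]]
```

```bash
python3 - <<'E'
s=open("rod.py").read()
a=s.index("            c=abs(o)");b=s.index("            m=(o[a]")
s=s[:a]+"""            bg=np.median(np.r_[p[:15],p[-15:]]); thr=bg-(bg-np.percentile(p[abs(o)<3],20))*.4
            k=np.where((abs(o)<4.2)&(p<thr))[0]; a,b=k[0],k[-1]
"""+s[b:]
open("rod.py","w").write(s)
f=open("fit.py").read().replace(",(200,69),(228,76)]",",(180,65),(198,69)]")
open("fit.py","w").write(f)
E
python3 fit.py
```

```text
W [6.  6.1 5.5 5.9 5.7 5.7 6.  5.5 5.9 6.  5.8 5.4 5.3 5.9 6.1] V [4.  4.  3.5 7.5 7.5 7.2 6.9 6.8 6.9 7.1 6.9 6.8 6.9 2.8 5.6]
[[278.4, 161.4], [280.1, 156.3], [282.1, 151.2], [284.2, 146.2], [287.6, 142.0], [291.7, 138.6], [296.5, 136.4], [301.6, 134.9], [307.0, 135.0], [312.3, 136.0]]
[[284.6, 187.6], [289.2, 187.5], [292.9, 185.6], [297.8, 186.0], [302.7, 186.6], [307.4, 187.9], [311.8, 189.8], [316.1, 192.3], [320.1, 195.3], [322.7, 199.7]]
[(np.float64(0.134), np.float64(0.1)), (np.float64(0.134), np.float64(0.3)), (np.float64(0.134), np.float64(0.1)), (np.float64(0.14), np.float64(0.1)), (np.float64(0.14), np.float64(0.2)), (np.float64(0.14), np.float64(0.2)), (np.float64(0.14), np.float64(0.3)), (np.float64(0.14), np.float64(0.2)), (np.float64(0.14), np.float64(0.1)), (np.float64(0.139), np.float64(0.3)), (np.float64(0.14), np.float64(0.1)), (np.float64(0.14200000000000002), np.float64(0.3)), (np.float64(0.14400000000000002), np.float64(0.2)), (np.float64(0.14600000000000002), np.float64(0.0)), (np.float64(0.14900000000000002), np.float64(0.2))]
fit [ 0.6583 -0.0612  1.2644  0.0536  1.5007] [72.4 86. ] rms mm 0.22177998242352606
centre [ 0.60718009 -0.04506365] bend end [0.62689167 0.00479593] tip [0.59434297 0.01766379]
collar mid->bend start dist 0.043577481053242266
tip img [[0.5964194  0.01455438 0.135     ]]
block [[0.6054502  0.24516887 0.05      ]] [[249.99161405 180.27004521]]
slot [[0.61440423 0.24900119 0.045     ]
 [0.59732305 0.24283549 0.045     ]]
```

Run:
```python
from h import *
d=pickle.load(open("cam0.pkl","rb"));t=d["top"]["img"][:,:,1]
for c in (316,318,320,322,324,326,328,330,332,334,336,338,340,342,344,346,366,368,370): print(c,t[130:156,c].tolist())
```

```text
316 [107, 108, 107, 106, 98, 85, 93, 90, 70, 71, 101, 107, 107, 108, 108, 107, 97, 80, 72, 69, 75, 92, 106, 109, 108, 109]
318 [107, 107, 108, 107, 102, 91, 93, 95, 81, 71, 89, 106, 107, 107, 108, 107, 106, 95, 73, 73, 75, 88, 102, 104, 103, 103]
320 [108, 108, 107, 107, 106, 99, 89, 100, 97, 76, 76, 103, 105, 103, 102, 102, 99, 87, 62, 34, 30, 35, 44, 52, 57, 57]
322 [108, 108, 106, 103, 99, 89, 78, 90, 98, 86, 59, 41, 44, 51, 57, 59, 54, 42, 39, 39, 42, 54, 69, 71, 71, 69]
324 [107, 100, 70, 52, 51, 54, 63, 88, 94, 92, 68, 55, 68, 71, 70, 71, 69, 61, 42, 40, 40, 52, 67, 71, 72, 72]
326 [106, 99, 69, 66, 57, 48, 44, 60, 91, 99, 91, 69, 61, 69, 71, 71, 71, 68, 59, 43, 39, 42, 54, 69, 70, 70]
328 [107, 102, 83, 66, 51, 37, 35, 51, 89, 99, 90, 65, 42, 47, 55, 66, 69, 70, 62, 46, 40, 40, 42, 51, 62, 63]
330 [107, 106, 99, 72, 64, 46, 28, 24, 38, 46, 36, 31, 24, 22, 21, 42, 66, 70, 69, 59, 42, 40, 47, 57, 59, 58]
332 [108, 106, 100, 68, 66, 55, 36, 33, 44, 62, 62, 41, 32, 28, 25, 35, 57, 59, 44, 41, 39, 39, 37, 34, 32, 35]
334 [106, 104, 99, 81, 65, 54, 36, 29, 38, 51, 46, 43, 39, 42, 51
[... 381 characters left out ...]
]
342 [79, 77, 84, 89, 100, 75, 59, 57, 58, 57, 59, 71, 88, 91, 71, 52, 57, 59, 54, 42, 34, 28, 16, 14, 16, 20]
344 [89, 84, 78, 69, 100, 88, 60, 57, 56, 57, 56, 58, 84, 93, 81, 60, 49, 56, 52, 36, 27, 18, 14, 17, 17, 20]
346 [97, 95, 92, 104, 107, 101, 66, 57, 56, 56, 56, 58, 72, 89, 89, 67, 40, 32, 24, 15, 8, 7, 12, 16, 15, 16]
366 [107, 107, 108, 107, 107, 107, 106, 107, 107, 103, 72, 64, 54, 40, 39, 38, 44, 77, 92, 85, 60, 45, 62, 65, 65, 65]
368 [107, 107, 107, 107, 106, 107, 107, 107, 107, 105, 83, 64, 64, 63, 64, 63, 65, 64, 86, 92, 75, 59, 79, 98, 99, 100]
370 [106, 107, 107, 107, 107, 107, 107, 107, 107, 106, 107, 104, 103, 103, 103, 103, 102, 84, 79, 86, 79, 83, 105, 107, 107, 107]
```

```bash
cat >> fit.py <<'E'
print("---- joint")
H=np.array([(324,138.4),(326,139.),(328,139.),(336,141.),(338,141.7),(340,142.1),(342,142.6),(344,143.05),(346,143.5),(366,148.2),(368,148.85)])
XH=plane(t,H,z)[:,:2]
def res(p): return np.r_[dist(p[:5],X),dist(p[:5],XH)-p[5]]
f=least_squares(res,list(p)+[0.],loss="soft_l1",f_scale=.0005)
p=f.x;print("fit",p.round(4),np.degrees(p[[2,4]]).round(1),"rms mm",1e3*np.sqrt(np.mean(f.fun**2)),(f.fun[-11:]*1e3).round(1))
ctr=p[:2]+p[3]*c(p[2]+np.pi/2); e=ctr+p[3]*c(p[2]-np.pi/2+p[4]); tip=e+.035*c(p[2]+p[4])
print("centre",ctr,"bend end",e,"tip",tip,"out dir deg",np.degrees(p[2]+p[4]))
print("collar mid->bend start",(p[:2]-cb)@c(p[2]))
E
python3 fit.py | sed -n '/----/,$p'
```

```text
---- joint
fit [ 6.5900e-01 -5.8100e-02  1.3143e+00  5.3000e-02  1.4487e+00 -9.0000e-04] [75.3 83. ] rms mm 0.25128352118774894 [ 0.2  0.5 -0.6 -0.3  0.2  0.   0.1  0.  -0.  -0.2  0.1]
centre [ 0.60765562 -0.044674  ] bend end [0.62725783 0.00460971] tip [0.59473589 0.01754506] out dir deg 158.3102018668406
collar mid->bend start 0.046839121343493495
```

```bash
cat > go.py <<'E'
# go.py "cx cy cz cyaw" "tx ty tz tyaw" ... -> rows in tool axes (metres, degrees; yaw = heading of tool x, tool straight down)
import sys, numpy as np
P=[np.array(list(map(float,a.split()))) for a in sys.argv[1:]]
c=P[0];a=np.radians(c[3]);X=np.array([np.cos(a),np.sin(a)]);Y=np.array([np.sin(a),-np.cos(a)])
for t in P[1:]:
    d=(t-c);print(dict(x=round(d[:2]@X/.5,4),y=round(d[:2]@Y/.5,4),z=round(-d[2]/.5,4),az=round(-d[3]/30,4)))
E
python3 go.py "0.267 0.620 0.231 156.7" "0.6055 0.2452 0.130 186.7"
```

```text
{'x': np.float64(-0.9183), 'y': np.float64(-0.4207), 'z': np.float64(0.202), 'az': np.float64(-1.0)}
```

Call:
step_arm:
  series:
    - {"grip": -1,"x": -0.918,"y": -0.421,"z": 0.1,"az": -1}
    - {"x": -0.918,"y": -0.421,"z": 0.1,"az": -1}
    - {"x": -0.918,"y": -0.421,"z": 0.1,"az": -1}
    - {"x": -0.918,"y": -0.421,"z": 0.1,"az": -1}
    - {"x": -0.918,"y": -0.421,"z": 0.1,"az": -1}
    - {"x": -0.918,"y": -0.421,"z": 0.1,"az": -1}
    - {"x": -0.918,"y": -0.421,"z": 0.1,"az": -1}
    - {"x": -0.918,"y": -0.421,"z": 0.202,"az": -1}
    - {"x": -0.918,"y": -0.421,"z": 0.202,"az": -1}
    - {"x": -0.918,"y": -0.421,"z": 0.202,"az": -1}
    - {"x": -0.918,"y": -0.421,"z": 0.202,"az": -1}
    - {"x": -0.918,"y": -0.421,"z": 0.202,"az": -1}
  force: 30

```text
validation failed for argument at $.se...
```

Call:
step_arm:
  series:
    - {"grip": -1,"x": -0.918,"y": -0.421,"z": 0.1,"ax": 0,"ay": 0,"az": -1}
    - {"grip": -1,"x": -0.918,"y": -0.421,"z": 0.1,"ax": 0,"ay": 0,"az": -1}
    - {"grip": -1,"x": -0.918,"y": -0.421,"z": 0.1,"ax": 0,"ay": 0,"az": -1}
    - {"grip": -1,"x": -0.918,"y": -0.421,"z": 0.1,"ax": 0,"ay": 0,"az": -1}
    - {"grip": -1,"x": -0.918,"y": -0.421,"z": 0.1,"ax": 0,"ay": 0,"az": -1}
    - {"grip": -1,"x": -0.918,"y": -0.421,"z": 0.1,"ax": 0,"ay": 0,"az": -1}
    - {"grip": -1,"x": -0.918,"y": -0.421,"z": 0.1,"ax": 0,"ay": 0,"az": -1}
    - {"grip": -1,"x": -0.918,"y": -0.421,"z": 0.202,"ax": 0,"ay": 0,"az": -1}
    - {"grip": -1,"x": -0.918,"y": -0.421,"z": 0.202,"ax": 0,"ay": 0,"az": -1}
    - {"grip": -1,"x": -0.918,"y": -0.421,"z": 0.202,"ax": 0,"ay": 0,"az": -1}
    - {"grip": -1,"x": -0.918,"y": -0.421,"z": 0.202,"ax": 0,"ay": 0,"az": -1}
    - {"grip": -1,"x": -0.918,"y": -0.421,"z": 0.202,"ax": 0,"ay": 0,"az": -1}
  force: 30

```text
time: 1.3
tool_pos: [0.6055, 0.242, 0.1277]
tcp_rot: [0.177, -3.133, 0.002]
wrist_force: [-0.9, 0.4, 0.2]
width: 0.997
grip_force: 0.0
```

```bash
python3 - <<'E'
from workcell import bot, imaging
import numpy as np,pickle
for i in range(3):
    s=bot.read_state();print(s["time"],np.round(s["tool_pos"],4),np.round(s["tcp_rot"],4),np.round(s["joint_vel"],4),np.round(s["wrist_force"],2)); c=imaging.read_camera("top")
E
python3 go.py "0.6055 0.242 0.1277 186.5" "0.6055 0.2452 0.07 199.8" "0.6055 0.2452 0.010 199.8"
```

```text
1.3 [0.6055 0.242  0.1277] [ 1.7710e-01 -3.1328e+00  2.3000e-03] [ 0.0557 -0.0342 -0.0058  0.0338  0.0249  0.0231] [-0.93  0.43  0.15]
1.35 [0.605  0.2439 0.1289] [ 1.7910e-01 -3.1336e+00  4.0000e-04] [ 0.0422 -0.0282 -0.0085  0.0137  0.0058  0.0033] [-0.4  -0.4  -0.16]
1.4 [0.6049 0.2451 0.1299] [ 1.8160e-01 -3.1349e+00 -6.0000e-04] [ 0.0297 -0.0203 -0.0081  0.0016 -0.0022 -0.0007] [-0.24  0.47 -0.32]
{'x': np.float64(-0.0007), 'y': np.float64(0.0064), 'z': np.float64(0.1154), 'az': np.float64(-0.4433)}
{'x': np.float64(-0.0007), 'y': np.float64(0.0064), 'z': np.float64(0.2354), 'az': np.float64(-0.4433)}
```

Call:
step_arm:
  series:
    - {"grip": -1,"x": 0,"y": 0,"z": 0.1,"ax": 0,"ay": 0,"az": -0.43}
    - {"grip": -1,"x": 0,"y": 0,"z": 0.2,"ax": 0,"ay": 0,"az": -0.43}
    - {"grip": -1,"x": 0,"y": 0,"z": 0.24,"ax": 0,"ay": 0,"az": -0.43}
    - {"grip": -1,"x": 0,"y": 0,"z": 0.24,"ax": 0,"ay": 0,"az": -0.43}
    - {"grip": -1,"x": 0,"y": 0,"z": 0.24,"ax": 0,"ay": 0,"az": -0.43}
    - {"grip": -1,"x": 0,"y": 0,"z": 0.24,"ax": 0,"ay": 0,"az": -0.43}
    - {"grip": 0.3,"x": 0,"y": 0,"z": 0.24,"ax": 0,"ay": 0,"az": -0.43}
    - {"grip": 0.3,"x": 0,"y": 0,"z": 0.24,"ax": 0,"ay": 0,"az": -0.43}
    - {"grip": 1,"x": 0,"y": 0,"z": 0.24,"ax": 0,"ay": 0,"az": -0.43}
    - {"grip": 1,"x": 0,"y": 0,"z": 0.24,"ax": 0,"ay": 0,"az": -0.43}
    - {"grip": 1,"x": 0,"y": 0,"z": 0.24,"ax": 0,"ay": 0,"az": -0.43}
    - {"grip": 1,"x": 0,"y": 0,"z": 0.24,"ax": 0,"ay": 0,"az": -0.43}
  force: 25

```text
time: 2.65
tool_pos: [0.6058, 0.2451, 0.0109]
tcp_rot: [-0.534, 3.095, 0.0]
wrist_force: [-0.1, 0.1, 4.0]
width: 0.324
grip_force: 27.1
```

Run:
```python
from workcell import bot, imaging
import numpy as np,cv2
c=imaging.read_camera("side");i=c["img"][:,:,::-1]
cv2.imwrite("pics/g1.png",cv2.resize(i[60:210,170:340],None,fx=4,fy=4,interpolation=cv2.INTER_NEAREST))
s=bot.read_state();print({k:np.round(s[k],4).tolist() for k in("time","tool_pos","tcp_rot","wrist_force","torque","width","grip_force","q")})
```

```text
{'time': 2.7, 'tool_pos': [0.6058, 0.2451, 0.0109], 'tcp_rot': [-0.5341, 3.095, 0.0002], 'wrist_force': [-1.2384, -0.021, 4.3629], 'torque': [0.0038, 0.0587, -0.0048], 'width': 0.326, 'grip_force': 27.1898, 'q': [0.3463, 0.4317, 1.8216, 0.0, 0.8874, -1.5663]}
```

View pics/g1.png

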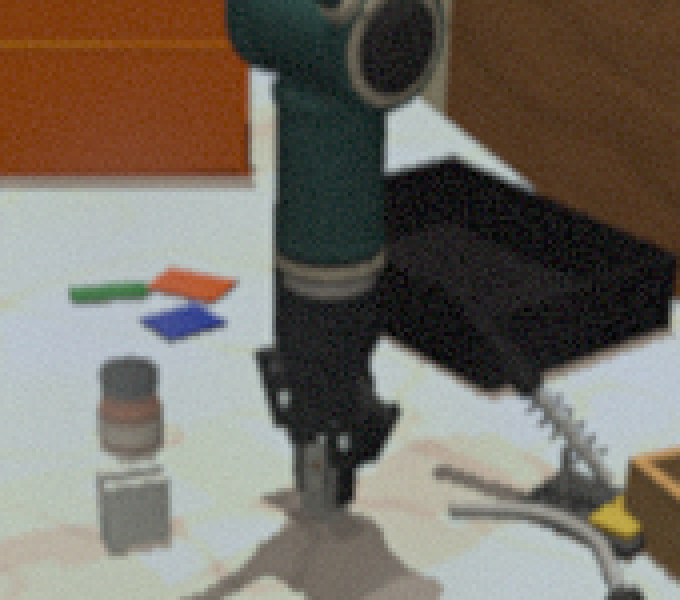

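Block gripped by its two closed sides (about (320,480) in the crop), jar and long block untouched. Now lift and carry it toward the rod's tip.

```bash
python3 go.py "0.6055 0.2452 0.010 199.6" "0.6087 0.012 0.21 169.6"
```

```text
{'x': np.float64(0.1504), 'y': np.float64(-0.4415), 'z': np.float64(-0.4), 'az': np.float64(1.0)}
```

Call:
step_arm:
  series:
    - {"grip": 1,"x": 0,"y": 0,"z": -0.1,"ax": 0,"ay": 0,"az": 0}
    - {"grip": 1,"x": 0,"y": 0,"z": -0.2,"ax": 0,"ay": 0,"az": 0}
    - {"grip": 1,"x": 0,"y": 0,"z": -0.3,"ax": 0,"ay": 0,"az": 0.25}
    - {"grip": 1,"x": 0,"y": 0,"z": -0.4,"ax": 0,"ay": 0,"az": 0.5}
    - {"grip": 1,"x": 0.03,"y": -0.09,"z": -0.4,"ax": 0,"ay": 0,"az": 0.75}
    - {"grip": 1,"x": 0.06,"y": -0.18,"z": -0.4,"ax": 0,"ay": 0,"az": 1}
    - {"grip": 1,"x": 0.09,"y": -0.27,"z": -0.4,"ax": 0,"ay": 0,"az": 1}
    - {"grip": 1,"x": 0.12,"y": -0.36,"z": -0.4,"ax": 0,"ay": 0,"az": 1}
    - {"grip": 1,"x": 0.15,"y": -0.442,"z": -0.4,"ax": 0,"ay": 0,"az": 1}
    - {"grip": 1,"x": 0.15,"y": -0.442,"z": -0.4,"ax": 0,"ay": 0,"az": 1}
    - {"grip": 1,"x": 0.15,"y": -0.442,"z": -0.4,"ax": 0,"ay": 0,"az": 1}
    - {"grip": 1,"x": 0.15,"y": -0.442,"z": -0.4,"ax": 0,"ay": 0,"az": 1}
  force: 25

```text
time: 3.9
tool_pos: [0.6085, 0.0124, 0.2097]
tcp_rot: [-0.285, -3.128, -0.001]
wrist_force: [0.1, 0.3, -0.3]
width: 0.323
grip_force: 26.7
```

```bash
python3 - <<'E'
from workcell import bot
import numpy as np
s=bot.read_state();print({k:np.round(s[k],4).tolist() for k in("time","tool_pos","tcp_rot","wrist_force","torque","width","grip_force","q")})
E
python3 go.py "0.6085 0.0120 0.21 169.6" "0.6087 0.012 0.155 158.3"
```

```text
{'time': 3.9, 'tool_pos': [0.6085, 0.0124, 0.2097], 'tcp_rot': [-0.2845, -3.1277, -0.0008], 'wrist_force': [0.1009, 0.3496, -0.3109], 'torque': [0.0099, -0.0527, 0.0066], 'width': 0.3226, 'grip_force': 26.6647, 'q': [-0.0209, 0.1546, 1.7753, 0.0006, 1.2127, -1.4105]}
{'x': np.float64(-0.0004), 'y': np.float64(0.0001), 'z': np.float64(0.11), 'az': np.float64(0.3767)}
```

Call:
step_arm:
  series:
    - {"grip": 1,"x": 0,"y": 0,"z": 0.05,"ax": 0,"ay": 0,"az": 0.25}
    - {"grip": 1,"x": 0,"y": 0,"z": 0.09,"ax": 0,"ay": 0,"az": 0.377}
    - {"grip": 1,"x": 0,"y": 0,"z": 0.106,"ax": 0,"ay": 0,"az": 0.377}
    - {"grip": 1,"x": 0,"y": 0,"z": 0.106,"ax": 0,"ay": 0,"az": 0.377}
    - {"grip": 1,"x": 0,"y": 0,"z": 0.106,"ax": 0,"ay": 0,"az": 0.377}
  force: 25

```text
time: 4.4
tool_pos: [0.6092, 0.0125, 0.1579]
tcp_rot: [0.588, 3.085, 0.0]
wrist_force: [0.6, 0.2, 1.0]
width: 0.325
grip_force: 26.7
```

Run:
```python
from workcell import bot, imaging
import numpy as np,cv2,pickle
d={n:imaging.read_camera(n) for n in("side","top")};pickle.dump(d,open("cam1.pkl","wb"))
a=d["side"]["img"][140:230,260:350];b=d["top"]["img"][105:195,255:345]
cv2.imwrite("pics/a1.png",cv2.resize(np.hstack([a,b])[:,:,::-1],None,fx=4.4,fy=4.4,interpolation=cv2.INTER_NEAREST))
s=bot.read_state();print({k:np.round(s[k],4).tolist() for k in("time","tool_pos","tcp_rot","wrist_force")})
```

```text
{'time': 4.5, 'tool_pos': [0.6098, 0.012, 0.1587], 'tcp_rot': [0.5894, 3.0835, 0.0006], 'wrist_force': [0.1291, -0.3236, -0.4496]}
```

View pics/a1.png

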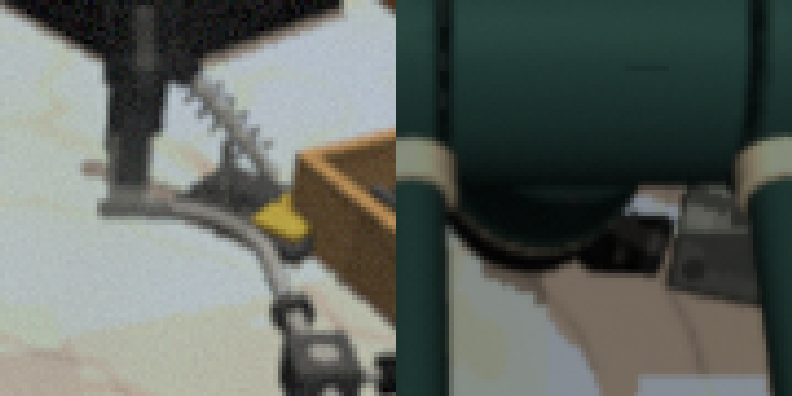

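Call:
step_arm:
  series:
    - {"grip": 1,"x": 0,"y": 0,"z": 0.004,"ax": 0,"ay": 0,"az": 0}
    - {"grip": 1,"x": 0,"y": 0,"z": 0.004,"ax": 0,"ay": 0,"az": 0}
    - {"grip": 1,"x": 0,"y": 0,"z": 0.004,"ax": 0,"ay": 0,"az": 0}
    - {"grip": 1,"x": 0,"y": 0,"z": 0.004,"ax": 0,"ay": 0,"az": 0}

```text
time: 4.9
tool_pos: [0.6089, 0.0115, 0.1555]
tcp_rot: [0.592, 3.085, 0.0]
wrist_force: [0.4, -0.1, -0.8]
width: 0.324
grip_force: 26.6
```

Call:
step_arm:
  series:
    - {"grip": 1,"x": 0,"y": 0,"z": 0.003,"ax": 0,"ay": 0,"az": 0}
    - {"grip": 1,"x": 0,"y": 0,"z": 0.003,"ax": 0,"ay": 0,"az": 0}
    - {"grip": 1,"x": 0,"y": 0,"z": 0.003,"ax": 0,"ay": 0,"az": 0}

```text
time: 5.2
tool_pos: [0.6087, 0.0116, 0.1536]
tcp_rot: [-0.592, -3.085, 0.0]
wrist_force: [-0.4, -0.1, -0.6]
width: 0.324
grip_force: 26.6
```

Call:
step_arm:
  series:
    - {"grip": 1,"x": 0,"y": 0,"z": 0.003,"ax": 0,"ay": 0,"az": 0}
    - {"grip": 1,"x": 0,"y": 0,"z": 0.003,"ax": 0,"ay": 0,"az": 0}
    - {"grip": 1,"x": 0,"y": 0,"z": 0.003,"ax": 0,"ay": 0,"az": 0}

```text
time: 5.5
tool_pos: [0.6087, 0.0116, 0.1522]
tcp_rot: [-0.592, -3.085, 0.0]
wrist_force: [-0.5, -0.6, -0.3]
width: 0.325
grip_force: 26.7
```

Call:
step_arm:
  series:
    - {"grip": 1,"x": 0,"y": 0,"z": 0.003,"ax": 0,"ay": 0,"az": 0}
    - {"grip": 1,"x": 0,"y": 0,"z": 0.003,"ax": 0,"ay": 0,"az": 0}
    - {"grip": 1,"x": 0,"y": 0,"z": 0.003,"ax": 0,"ay": 0,"az": 0}

```text
time: 5.8
tool_pos: [0.6087, 0.0116, 0.1507]
tcp_rot: [-0.592, -3.085, 0.0]
wrist_force: [-0.6, 0.2, -0.5]
width: 0.323
grip_force: 26.6
```

Call:
step_arm:
  series:
    - {"grip": 1,"x": 0,"y": 0,"z": 0.003,"ax": 0,"ay": 0,"az": 0}
    - {"grip": 1,"x": 0,"y": 0,"z": 0.003,"ax": 0,"ay": 0,"az": 0}
    - {"grip": 1,"x": 0,"y": 0,"z": 0.003,"ax": 0,"ay": 0,"az": 0}

```text
time: 6.1
tool_pos: [0.609, 0.0117, 0.1496]
tcp_rot: [0.592, 3.085, 0.0]
wrist_force: [-0.9, 0.2, 1.2]
width: 0.32
grip_force: 26.9
```

Call:
step_arm:
  series:
    - {"grip": 1,"x": 0,"y": 0,"z": -0.012,"ax": 0,"ay": 0,"az": 0}
    - {"grip": 1,"x": 0.04,"y": 0,"z": -0.012,"ax": 0,"ay": 0,"az": 0}
    - {"grip": 1,"x": 0.08,"y": 0,"z": -0.012,"ax": 0,"ay": 0,"az": 0}
    - {"grip": 1,"x": 0.08,"y": 0,"z": -0.012,"ax": 0,"ay": 0,"az": 0}
    - {"grip": 1,"x": 0.08,"y": 0,"z": -0.012,"ax": 0,"ay": 0,"az": 0}
    - {"grip": 1,"x": 0.08,"y": 0,"z": 0.03,"ax": 0,"ay": 0,"az": 0}
    - {"grip": 1,"x": 0.08,"y": 0,"z": 0.065,"ax": 0,"ay": 0,"az": 0}
    - {"grip": 1,"x": 0.08,"y": 0,"z": 0.065,"ax": 0,"ay": 0,"az": 0}
    - {"grip": 1,"x": 0.08,"y": 0,"z": 0.065,"ax": 0,"ay": 0,"az": 0}
    - {"grip": 1,"x": 0.08,"y": 0,"z": 0.065,"ax": 0,"ay": 0,"az": 0}

```text
time: 7.1
tool_pos: [0.5729, 0.0263, 0.1179]
tcp_rot: [0.592, 3.083, 0.001]
wrist_force: [0.8, 0.7, -0.1]
width: 0.327
grip_force: 26.7
```

Run:
```python
from workcell import bot, imaging
import numpy as np,cv2,pickle
d={n:imaging.read_camera(n) for n in("side","top")};pickle.dump(d,open("cam2.pkl","wb"))
a=d["side"]["img"][150:220,240:330];b=d["top"]["img"][120:190,245:335]
cv2.imwrite("pics/a2.png",cv2.resize(np.hstack([a,b])[:,:,::-1],None,fx=4.4,fy=4.4,interpolation=cv2.INTER_NEAREST))
s=bot.read_state();print({k:np.round(s[k],4).tolist() for k in("time","tool_pos","tcp_rot","wrist_force")})
```

```text
{'time': 7.2, 'tool_pos': [0.5728, 0.0263, 0.118], 'tcp_rot': [0.5916, 3.0832, 0.0006], 'wrist_force': [-0.2522, 0.0539, -1.5174]}
```

View pics/a2.png

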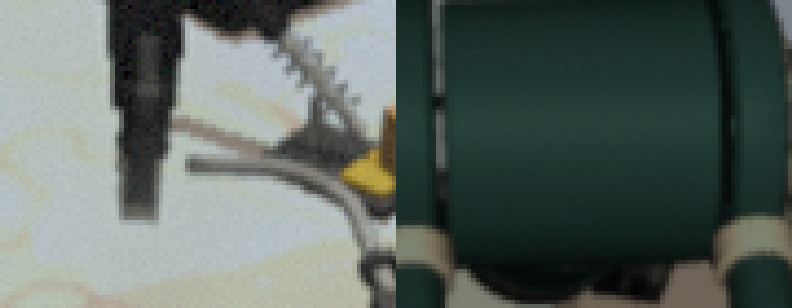

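Call:
step_arm:
  series:
    - {"grip": 1,"x": -0.01,"y": 0,"z": 0,"ax": 0,"ay": 0,"az": 0}
    - {"grip": 1,"x": -0.02,"y": 0,"z": 0,"ax": 0,"ay": 0,"az": 0}
    - {"grip": 1,"x": -0.024,"y": 0,"z": 0,"ax": 0,"ay": 0,"az": 0}
    - {"grip": 1,"x": -0.024,"y": 0,"z": 0,"ax": 0,"ay": 0,"az": 0}
    - {"grip": 1,"x": -0.024,"y": 0,"z": 0,"ax": 0,"ay": 0,"az": 0}
    - {"grip": 1,"x": -0.024,"y": 0,"z": 0,"ax": 0,"ay": 0,"az": 0}

```text
time: 7.8
tool_pos: [0.5826, 0.022, 0.1166]
tcp_rot: [-0.592, -3.085, 0.0]
wrist_force: [0.1, 0.6, -0.8]
width: 0.327
grip_force: 26.7
```

Call:
step_arm:
  series:
    - {"grip": 1,"x": -0.004,"y": 0,"z": 0,"ax": 0,"ay": 0,"az": 0}
    - {"grip": 1,"x": -0.008,"y": 0,"z": 0,"ax": 0,"ay": 0,"az": 0}
    - {"grip": 1,"x": -0.008,"y": 0,"z": 0,"ax": 0,"ay": 0,"az": 0}
    - {"grip": 1,"x": -0.008,"y": 0,"z": 0,"ax": 0,"ay": 0,"az": 0}

```text
time: 8.2
tool_pos: [0.5865, 0.0205, 0.1168]
tcp_rot: [-0.592, -3.085, 0.0]
wrist_force: [0.2, -0.3, -0.4]
width: 0.326
grip_force: 26.7
```

Call:
step_arm:
  series:
    - {"grip": 1,"x": -0.003,"y": 0,"z": 0,"ax": 0,"ay": 0,"az": 0}
    - {"grip": 1,"x": -0.006,"y": 0,"z": 0,"ax": 0,"ay": 0,"az": 0}
    - {"grip": 1,"x": -0.006,"y": 0,"z": 0,"ax": 0,"ay": 0,"az": 0}
    - {"grip": 1,"x": -0.006,"y": 0,"z": 0,"ax": 0,"ay": 0,"az": 0}

```text
time: 8.6
tool_pos: [0.5893, 0.0194, 0.1168]
tcp_rot: [-0.592, -3.085, -0.0]
wrist_force: [0.4, -0.2, -0.7]
width: 0.324
grip_force: 26.7
```

Call:
step_arm:
  series:
    - {"grip": 1,"x": -0.003,"y": 0,"z": 0,"ax": 0,"ay": 0,"az": 0}
    - {"grip": 1,"x": -0.006,"y": 0,"z": 0,"ax": 0,"ay": 0,"az": 0}
    - {"grip": 1,"x": -0.006,"y": 0,"z": 0,"ax": 0,"ay": 0,"az": 0}
    - {"grip": 1,"x": -0.006,"y": 0,"z": 0,"ax": 0,"ay": 0,"az": 0}

```text
time: 9.0
tool_pos: [0.5921, 0.0183, 0.1168]
tcp_rot: [0.592, 3.085, 0.0]
wrist_force: [-0.6, 0.2, -0.1]
width: 0.324
grip_force: 26.7
```

Call:
step_arm:
  series:
    - {"grip": 1,"x": -0.003,"y": 0,"z": 0,"ax": 0,"ay": 0,"az": 0}
    - {"grip": 1,"x": -0.006,"y": 0,"z": 0,"ax": 0,"ay": 0,"az": 0}
    - {"grip": 1,"x": -0.006,"y": 0,"z": 0,"ax": 0,"ay": 0,"az": 0}
    - {"grip": 1,"x": -0.006,"y": 0,"z": 0,"ax": 0,"ay": 0,"az": 0}

```text
time: 9.4
tool_pos: [0.5949, 0.0171, 0.1168]
tcp_rot: [0.592, 3.085, -0.0]
wrist_force: [-0.3, 1.3, -0.3]
width: 0.326
grip_force: 26.7
```

```bash
cat > f.py <<'E'
from workcell import bot, imaging
import numpy as np
F=[];M=[]
for i in range(4):
    s=bot.read_state();F.append(s["wrist_force"]);M.append(s["torque"]);imaging.read_camera("side")
r=np.array(s["tcp_rot"]);a=2*np.arctan2(r[1],r[0]);X=np.array([np.cos(a),np.sin(a)]);Y=np.array([X[1],-X[0]])
f=np.mean(F,0);print("t",round(s["time"],2),"pos",np.round(s["tool_pos"],4),"yaw",round(np.degrees(a)%360,2),"F tool x,y,up",(f[:2]@X).round(2),(f[:2]@Y).round(2),f[2].round(2),"Mz",np.mean(M,0)[2].round(3))
E
python3 f.py
```

```text
t 9.55 pos [0.5949 0.0172 0.1168] yaw 158.28 F tool x,y,up 0.3 -0.11 -0.35 Mz -0.011
```

Call:
step_arm:
  series:
    - {"grip": 1,"x": -0.004,"y": 0,"z": 0,"ax": 0,"ay": 0,"az": 0}
    - {"grip": 1,"x": -0.008,"y": 0,"z": 0,"ax": 0,"ay": 0,"az": 0}
    - {"grip": 1,"x": -0.012,"y": 0,"z": 0,"ax": 0,"ay": 0,"az": 0}
    - {"grip": 1,"x": -0.012,"y": 0,"z": 0,"ax": 0,"ay": 0,"az": 0}
    - {"grip": 1,"x": -0.012,"y": 0,"z": 0,"ax": 0,"ay": 0,"az": 0}

```text
time: 10.1
tool_pos: [0.6006, 0.0149, 0.1168]
tcp_rot: [0.592, 3.085, 0.0]
wrist_force: [-0.4, 0.4, -0.9]
width: 0.321
grip_force: 26.7
```

```bash
python3 f.py
```

```text
t 10.25 pos [0.6004 0.015  0.1168] yaw 158.28 F tool x,y,up 0.35 0.27 -0.82 Mz 0.002
```

Call:
step_arm:
  series:
    - {"grip": 1,"x": 0,"y": 0.003,"z": 0,"ax": 0,"ay": 0,"az": 0}
    - {"grip": 1,"x": 0,"y": 0.003,"z": 0,"ax": 0,"ay": 0,"az": 0}
    - {"grip": 1,"x": 0,"y": 0.003,"z": 0,"ax": 0,"ay": 0,"az": 0}

```text
time: 10.6
tool_pos: [0.6009, 0.0164, 0.1167]
tcp_rot: [-0.592, -3.085, 0.0]
wrist_force: [0.1, -0.1, -0.0]
width: 0.331
grip_force: 26.7
```

```bash
python3 f.py
```

```text
t 10.75 pos [0.6009 0.0164 0.1168] yaw 158.28 F tool x,y,up 0.47 -0.15 -0.89 Mz -0.009
```

Call:
step_arm:
  series:
    - {"grip": 1,"x": 0,"y": 0.002,"z": 0,"ax": 0,"ay": 0,"az": 0}
    - {"grip": 1,"x": 0,"y": 0.002,"z": 0,"ax": 0,"ay": 0,"az": 0}
    - {"grip": 1,"x": 0,"y": 0.002,"z": 0,"ax": 0,"ay": 0,"az": 0}

```text
time: 11.1
tool_pos: [0.6014, 0.0173, 0.1168]
tcp_rot: [0.592, 3.085, -0.0]
wrist_force: [-0.0, 1.0, -0.1]
width: 0.324
grip_force: 26.7
```

```bash
python3 f.py
```

```text
t 11.25 pos [0.6014 0.0173 0.1168] yaw 158.28 F tool x,y,up -0.09 0.41 -0.68 Mz -0.03
```

Call:
step_arm:
  series:
    - {"grip": 1,"x": 0,"y": 0.002,"z": 0,"ax": 0,"ay": 0,"az": 0}
    - {"grip": 1,"x": 0,"y": 0.002,"z": 0,"ax": 0,"ay": 0,"az": 0}
    - {"grip": 1,"x": 0,"y": 0.002,"z": 0,"ax": 0,"ay": 0,"az": 0}

```text
time: 11.6
tool_pos: [0.6017, 0.0178, 0.1168]
tcp_rot: [-0.592, -3.085, 0.001]
wrist_force: [-0.9, -1.9, -0.7]
width: 0.322
grip_force: 26.7
```

```bash
python3 f.py
python3 - <<'E'
from workcell import imaging
from h import *
i=imaging.read_camera("side")["img"][150:220,250:330]
cv2.imwrite("pics/a3.png",cv2.resize(i[:,:,::-1],None,fx=8,fy=8,interpolation=cv2.INTER_CUBIC))
E
```

```text
t 11.75 pos [0.6016 0.0179 0.1167] yaw 158.28 F tool x,y,up -0.23 -2.81 -0.43 Mz 0.008
```

View pics/a3.png

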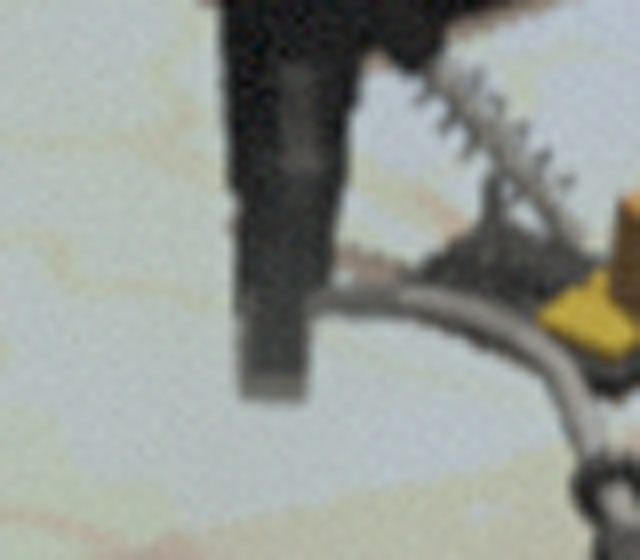

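Rod enters the block (right edge of the block at about (310,300) in the crop), and the side touch gives the bore wall. Now build the path along the rod with the touch correction.

Call:
step_arm:
  series:
    - {"grip": 1,"x": 0,"y": -0.004,"z": 0,"ax": 0,"ay": 0,"az": 0}
    - {"grip": 1,"x": 0,"y": -0.004,"z": 0,"ax": 0,"ay": 0,"az": 0}
    - {"grip": 1,"x": -0.004,"y": -0.004,"z": 0,"ax": 0,"ay": 0,"az": 0}
    - {"grip": 1,"x": -0.008,"y": -0.004,"z": 0,"ax": 0,"ay": 0,"az": 0}
    - {"grip": 1,"x": -0.012,"y": -0.004,"z": 0,"ax": 0,"ay": 0,"az": 0}
    - {"grip": 1,"x": -0.016,"y": -0.004,"z": 0,"ax": 0,"ay": 0,"az": 0}
    - {"grip": 1,"x": -0.016,"y": -0.004,"z": 0,"ax": 0,"ay": 0,"az": 0}
    - {"grip": 1,"x": -0.016,"y": -0.004,"z": 0,"ax": 0,"ay": 0,"az": 0}

```text
time: 12.65
tool_pos: [0.6084, 0.0134, 0.1167]
tcp_rot: [-0.592, -3.085, -0.0]
wrist_force: [-0.3, 0.5, -0.1]
width: 0.326
grip_force: 26.7
```

```bash
python3 f.py
```

```text
t 12.8 pos [0.6083 0.0134 0.1167] yaw 158.28 F tool x,y,up 0.24 0.32 -0.68 Mz 0.01
```

Call:
step_arm:
  series:
    - {"grip": 1,"x": -0.004,"y": 0,"z": 0,"ax": 0,"ay": 0,"az": 0}
    - {"grip": 1,"x": -0.008,"y": 0,"z": 0,"ax": 0,"ay": 0,"az": 0}
    - {"grip": 1,"x": -0.012,"y": 0,"z": 0,"ax": 0,"ay": 0,"az": 0}
    - {"grip": 1,"x": -0.016,"y": 0,"z": 0,"ax": 0,"ay": 0,"az": 0}
    - {"grip": 1,"x": -0.016,"y": 0,"z": 0,"ax": 0,"ay": 0,"az": 0}
    - {"grip": 1,"x": -0.016,"y": 0,"z": 0,"ax": 0,"ay": 0,"az": 0}

```text
time: 13.45
tool_pos: [0.6159, 0.0104, 0.1167]
tcp_rot: [-0.592, -3.085, 0.0]
wrist_force: [-0.1, -0.1, -0.6]
width: 0.326
grip_force: 26.7
```

```bash
python3 f.py
```

```text
t 13.6 pos [0.6157 0.0104 0.1167] yaw 158.28 F tool x,y,up -0.32 -0.13 -0.93 Mz 0.002
```

```bash
python3 traj.py "0.6158 0.01088 158.3" .55 1.39 22 24 26 28 30 31 32 33 34 35 36
```

```text
22 cmd [0.61572 0.01077] 158.31 -> x 0.0001 y -0.0003 az -0.0003
24 cmd [0.61758 0.01003] 158.31 -> x -0.0039 y -0.0003 az -0.0003
26 cmd [0.61944 0.00929] 158.28 -> x -0.0079 y -0.0003 az 0.0006
28 cmd [0.62129 0.00855] 158.07 -> x -0.0119 y -0.0003 az 0.0078
30 cmd [0.62314 0.00779] 157.63 -> x -0.0159 y -0.0003 az 0.0222
31 cmd [0.62406 0.0074 ] 157.34 -> x -0.0179 y -0.0004 az 0.0321
32 cmd [0.62498 0.00701] 156.98 -> x -0.0199 y -0.0004 az 0.0438
33 cmd [0.6259  0.00661] 156.58 -> x -0.0219 y -0.0005 az 0.0573
34 cmd [0.62681 0.0062 ] 156.12 -> x -0.0239 y -0.0006 az 0.0726
35 cmd [0.62771 0.00578] 155.61 -> x -0.0259 y -0.0007 az 0.0897
36 cmd [0.62862 0.00535] 155.04 -> x -0.0279 y -0.0008 az 0.1087
```

Call:
step_arm:
  series:
    - {"grip": 1,"x": -0.004,"y": 0,"z": 0,"ax": 0,"ay": 0,"az": 0}
    - {"grip": 1,"x": -0.008,"y": 0,"z": 0,"ax": 0,"ay": 0,"az": 0}
    - {"grip": 1,"x": -0.01,"y": 0,"z": 0,"ax": 0,"ay": 0,"az": 0}
    - {"grip": 1,"x": -0.01,"y": 0,"z": 0,"ax": 0,"ay": 0,"az": 0}
    - {"grip": 1,"x": -0.01,"y": 0,"z": 0,"ax": 0,"ay": 0,"az": 0}

```text
time: 14.15
tool_pos: [0.6205, 0.0085, 0.1167]
tcp_rot: [-0.592, -3.085, 0.0]
wrist_force: [-0.5, -0.6, -0.6]
width: 0.328
grip_force: 26.7
```

```bash
python3 f.py
```

```text
t 14.3 pos [0.6204 0.0086 0.1168] yaw 158.28 F tool x,y,up -0.32 -0.07 -0.4 Mz -0.017
```

Call:
step_arm:
  series:
    - {"grip": 1,"x": -0.004,"y": 0,"z": 0,"ax": 0,"ay": 0,"az": 0.01}
    - {"grip": 1,"x": -0.008,"y": 0,"z": 0,"ax": 0,"ay": 0,"az": 0.03}
    - {"grip": 1,"x": -0.01,"y": -0.0005,"z": 0,"ax": 0,"ay": 0,"az": 0.045}
    - {"grip": 1,"x": -0.01,"y": -0.0005,"z": 0,"ax": 0,"ay": 0,"az": 0.045}
    - {"grip": 1,"x": -0.01,"y": -0.0005,"z": 0,"ax": 0,"ay": 0,"az": 0.045}

```text
time: 14.85
tool_pos: [0.625, 0.0064, 0.1167]
tcp_rot: [-0.628, -3.078, 0.0]
wrist_force: [-0.7, 0.4, -0.5]
width: 0.322
grip_force: 26.7
```

```bash
python3 f.py; python3 traj.py "0.625 0.00695 156.95" .55 1.39 32 34 36 38 39 40 42
```

```text
t 15.0 pos [0.625  0.0065 0.1167] yaw 156.94 F tool x,y,up 0.23 0.39 -0.31 Mz 0.023
32 cmd [0.62498 0.00701] 156.98 -> x 0.0001 y 0.0001 az -0.0012
34 cmd [0.62681 0.0062 ] 156.12 -> x -0.0039 y 0.0000 az 0.0276
36 cmd [0.62862 0.00535] 155.04 -> x -0.0079 y -0.0001 az 0.0637
38 cmd [0.6304  0.00447] 153.74 -> x -0.0119 y -0.0003 az 0.1069
39 cmd [0.63128 0.00401] 153.01 -> x -0.0139 y -0.0005 az 0.1312
40 cmd [0.63216 0.00354] 152.23 -> x -0.0158 y -0.0007 az 0.1573
42 cmd [0.63389 0.00257] 150.5 -> x -0.0198 y -0.0011 az 0.2150
```

Call:
step_arm:
  series:
    - {"grip": 1,"x": -0.004,"y": 0,"z": 0,"ax": 0,"ay": 0,"az": 0.028}
    - {"grip": 1,"x": -0.008,"y": 0,"z": 0,"ax": 0,"ay": 0,"az": 0.064}
    - {"grip": 1,"x": -0.01,"y": 0,"z": 0,"ax": 0,"ay": 0,"az": 0.085}
    - {"grip": 1,"x": -0.01,"y": 0,"z": 0,"ax": 0,"ay": 0,"az": 0.085}
    - {"grip": 1,"x": -0.01,"y": 0,"z": 0,"ax": 0,"ay": 0,"az": 0.085}

```text
time: 15.55
tool_pos: [0.6296, 0.0045, 0.1167]
tcp_rot: [-0.696, -3.063, 0.0]
wrist_force: [0.3, 1.0, 0.0]
width: 0.324
grip_force: 26.7
```

```bash
python3 f.py; python3 traj.py "0.6296 0.005 154.4" .55 1.39 37 39 41 42 43 44
```

```text
t 15.7 pos [0.6296 0.0045 0.1167] yaw 154.38 F tool x,y,up 0.05 0.46 -0.44 Mz 0.033
37 cmd [0.62951 0.00491] 154.42 -> x 0.0001 y -0.0002 az -0.0006
39 cmd [0.63128 0.00401] 153.01 -> x -0.0039 y -0.0003 az 0.0462
41 cmd [0.63303 0.00306] 151.39 -> x -0.0079 y -0.0005 az 0.1003
42 cmd [0.63389 0.00257] 150.5 -> x -0.0098 y -0.0007 az 0.1300
43 cmd [0.63475 0.00206] 149.55 -> x -0.0118 y -0.0008 az 0.1616
44 cmd [0.6356  0.00155] 148.55 -> x -0.0138 y -0.0010 az 0.1949
```

Call:
step_arm:
  series:
    - {"grip": 1,"x": -0.004,"y": 0,"z": 0,"ax": 0,"ay": 0,"az": 0.04}
    - {"grip": 1,"x": -0.008,"y": -0.0005,"z": 0,"ax": 0,"ay": 0,"az": 0.09}
    - {"grip": 1,"x": -0.01,"y": -0.0005,"z": 0,"ax": 0,"ay": 0,"az": 0.125}
    - {"grip": 1,"x": -0.01,"y": -0.0005,"z": 0,"ax": 0,"ay": 0,"az": 0.125}
    - {"grip": 1,"x": -0.01,"y": -0.0005,"z": 0,"ax": 0,"ay": 0,"az": 0.125}

```text
time: 16.25
tool_pos: [0.6341, 0.0021, 0.1168]
tcp_rot: [-0.796, -3.039, -0.0]
wrist_force: [0.2, -0.0, -1.0]
width: 0.322
grip_force: 26.7
```

```bash
python3 f.py; python3 traj.py "0.634 0.00262 150.65" .55 1.39 42 44 46 47 48 49
```

```text
t 16.4 pos [0.634  0.0022 0.1167] yaw 150.64 F tool x,y,up -0.1 0.06 -0.91 Mz -0.003
42 cmd [0.63389 0.00257] 150.5 -> x 0.0001 y -0.0002 az 0.0050
44 cmd [0.6356  0.00155] 148.55 -> x -0.0038 y -0.0003 az 0.0699
46 cmd [6.3727e-01 4.8000e-04] 146.42 -> x -0.0078 y -0.0005 az 0.1411
47 cmd [ 6.3809e-01 -7.0000e-05] 145.34 -> x -0.0098 y -0.0007 az 0.1771
48 cmd [ 0.6389  -0.00065] 144.25 -> x -0.0117 y -0.0009 az 0.2132
49 cmd [ 0.6397  -0.00123] 143.17 -> x -0.0137 y -0.0011 az 0.2492
```

Free. Next to s = 48.

Call:
step_arm:
  series:
    - {"grip": 1,"x": -0.004,"y": -0.0005,"z": 0,"ax": 0,"ay": 0,"az": 0.07}
    - {"grip": 1,"x": -0.008,"y": -0.0005,"z": 0,"ax": 0,"ay": 0,"az": 0.14}
    - {"grip": 1,"x": -0.012,"y": -0.001,"z": 0,"ax": 0,"ay": 0,"az": 0.215}
    - {"grip": 1,"x": -0.012,"y": -0.001,"z": 0,"ax": 0,"ay": 0,"az": 0.215}
    - {"grip": 1,"x": -0.012,"y": -0.001,"z": 0,"ax": 0,"ay": 0,"az": 0.215}

```text
time: 16.95
tool_pos: [0.639, -0.0012, 0.1168]
tcp_rot: [-0.965, -2.99, -0.0]
wrist_force: [-0.7, 0.4, -0.9]
width: 0.329
grip_force: 26.7
```

```bash
python3 f.py; python3 traj.py "0.63899 -0.00075 144.2" .55 1.39 48 50 52 53 54 55
```

```text
t 17.1 pos [ 0.6389 -0.0011  0.1168] yaw 144.22 F tool x,y,up -0.03 -0.21 -0.86 Mz -0.011
48 cmd [ 0.6389  -0.00065] 144.25 -> x 0.0003 y 0.0001 az -0.0018
50 cmd [ 0.64048 -0.00183] 142.09 -> x -0.0037 y -0.0000 az 0.0703
52 cmd [ 0.64202 -0.00308] 139.93 -> x -0.0076 y -0.0002 az 0.1423
53 cmd [ 0.64278 -0.00373] 138.85 -> x -0.0096 y -0.0004 az 0.1784
54 cmd [ 0.64352 -0.00439] 137.77 -> x -0.0116 y -0.0006 az 0.2144
55 cmd [ 0.64424 -0.00506] 136.69 -> x -0.0136 y -0.0008 az 0.2504
```

Call:
step_arm:
  series:
    - {"grip": 1,"x": -0.004,"y": 0,"z": 0,"ax": 0,"ay": 0,"az": 0.07}
    - {"grip": 1,"x": -0.008,"y": -0.0003,"z": 0,"ax": 0,"ay": 0,"az": 0.142}
    - {"grip": 1,"x": -0.012,"y": -0.0006,"z": 0,"ax": 0,"ay": 0,"az": 0.215}
    - {"grip": 1,"x": -0.012,"y": -0.0006,"z": 0,"ax": 0,"ay": 0,"az": 0.215}
    - {"grip": 1,"x": -0.012,"y": -0.0006,"z": 0,"ax": 0,"ay": 0,"az": 0.215}

```text
time: 17.65
tool_pos: [0.6436, -0.0049, 0.1168]
tcp_rot: [-1.131, -2.931, 0.0]
wrist_force: [0.0, -0.9, -1.0]
width: 0.324
grip_force: 26.7
```

```bash
python3 f.py; python3 traj.py "0.64368 -0.0045 137.75" .55 1.39 54 56 58 60 61 62
```

```text
t 17.8 pos [ 0.6436 -0.0049  0.1168] yaw 137.77 F tool x,y,up -0.37 0.02 -0.59 Mz -0.004
54 cmd [ 0.64352 -0.00439] 137.77 -> x 0.0004 y -0.0000 az -0.0006
56 cmd [ 0.64496 -0.00575] 135.61 -> x -0.0036 y -0.0001 az 0.0715
58 cmd [ 0.64635 -0.00716] 133.44 -> x -0.0075 y -0.0003 az 0.1435
60 cmd [ 0.64768 -0.00862] 131.28 -> x -0.0115 y -0.0007 az 0.2156
61 cmd [ 0.64833 -0.00937] 130.2 -> x -0.0134 y -0.0010 az 0.2516
62 cmd [ 0.64896 -0.01014] 129.12 -> x -0.0154 y -0.0012 az 0.2877
```

Call:
step_arm:
  series:
    - {"grip": 1,"x": -0.0036,"y": 0,"z": 0,"ax": 0,"ay": 0,"az": 0.07}
    - {"grip": 1,"x": -0.0075,"y": -0.0003,"z": 0,"ax": 0,"ay": 0,"az": 0.143}
    - {"grip": 1,"x": -0.0115,"y": -0.0007,"z": 0,"ax": 0,"ay": 0,"az": 0.215}
    - {"grip": 1,"x": -0.0154,"y": -0.0012,"z": 0,"ax": 0,"ay": 0,"az": 0.288}
    - {"grip": 1,"x": -0.0154,"y": -0.0012,"z": 0,"ax": 0,"ay": 0,"az": 0.288}
    - {"grip": 1,"x": -0.0154,"y": -0.0012,"z": 0,"ax": 0,"ay": 0,"az": 0.288}

```text
time: 18.45
tool_pos: [0.6489, -0.0105, 0.1167]
tcp_rot: [-1.349, -2.837, 0.0]
wrist_force: [0.3, -0.2, -0.7]
width: 0.325
grip_force: 26.7
```

```bash
python3 f.py; python3 traj.py "0.64896 -0.01014 129.12" .55 1.39 62 64 66 68 70
```

```text
t 18.6 pos [ 0.6489 -0.0105  0.1168] yaw 129.13 F tool x,y,up -0.2 -0.21 -0.74 Mz -0.006
62 cmd [ 0.64896 -0.01014] 129.12 -> x 0.0000 y 0.0000 az 0.0000
64 cmd [ 0.65019 -0.0117 ] 126.96 -> x -0.0040 y -0.0001 az 0.0721
66 cmd [ 0.65135 -0.0133 ] 124.8 -> x -0.0079 y -0.0003 az 0.1441
68 cmd [ 0.65245 -0.01495] 122.63 -> x -0.0119 y -0.0007 az 0.2162
70 cmd [ 0.65348 -0.01664] 120.47 -> x -0.0158 y -0.0012 az 0.2883
```

Call:
step_arm:
  series:
    - {"grip": 1,"x": -0.004,"y": 0,"z": 0,"ax": 0,"ay": 0,"az": 0.072}
    - {"grip": 1,"x": -0.008,"y": -0.0003,"z": 0,"ax": 0,"ay": 0,"az": 0.144}
    - {"grip": 1,"x": -0.012,"y": -0.0007,"z": 0,"ax": 0,"ay": 0,"az": 0.216}
    - {"grip": 1,"x": -0.0158,"y": -0.0012,"z": 0,"ax": 0,"ay": 0,"az": 0.288}
    - {"grip": 1,"x": -0.0158,"y": -0.0012,"z": 0,"ax": 0,"ay": 0,"az": 0.288}
    - {"grip": 1,"x": -0.0158,"y": -0.0012,"z": 0,"ax": 0,"ay": 0,"az": 0.288}

```text
time: 19.25
tool_pos: [0.6535, -0.0171, 0.1168]
tcp_rot: [-1.559, -2.728, -0.0]
wrist_force: [-0.3, 0.8, -0.9]
width: 0.323
grip_force: 26.7
```

```bash
python3 f.py; python3 traj.py "0.65348 -0.01664 120.47" .55 1.39 70 72 74 76 78
```

```text
t 19.4 pos [ 0.6534 -0.017   0.1168] yaw 120.49 F tool x,y,up 0.35 0.3 -0.62 Mz -0.004
70 cmd [ 0.65348 -0.01664] 120.47 -> x -0.0000 y 0.0000 az -0.0000
72 cmd [ 0.65446 -0.01837] 118.31 -> x -0.0040 y -0.0001 az 0.0720
74 cmd [ 0.65536 -0.02013] 116.15 -> x -0.0079 y -0.0003 az 0.1441
76 cmd [ 0.6562  -0.02193] 113.99 -> x -0.0119 y -0.0007 az 0.2162
78 cmd [ 0.65698 -0.02375] 111.82 -> x -0.0158 y -0.0012 az 0.2882
```

Call:
step_arm:
  series:
    - {"grip": 1,"x": -0.004,"y": 0,"z": 0,"ax": 0,"ay": 0,"az": 0.072}
    - {"grip": 1,"x": -0.008,"y": -0.0003,"z": 0,"ax": 0,"ay": 0,"az": 0.144}
    - {"grip": 1,"x": -0.012,"y": -0.0007,"z": 0,"ax": 0,"ay": 0,"az": 0.216}
    - {"grip": 1,"x": -0.0158,"y": -0.0012,"z": 0,"ax": 0,"ay": 0,"az": 0.288}
    - {"grip": 1,"x": -0.0158,"y": -0.0012,"z": 0,"ax": 0,"ay": 0,"az": 0.288}
    - {"grip": 1,"x": -0.0158,"y": -0.0012,"z": 0,"ax": 0,"ay": 0,"az": 0.288}

```text
time: 20.05
tool_pos: [0.6569, -0.0242, 0.1168]
tcp_rot: [-1.76, -2.602, 0.0]
wrist_force: [-0.6, 0.1, -1.8]
width: 0.324
grip_force: 26.7
```

```bash
python3 f.py; python3 traj.py "0.65698 -0.02375 111.82" .55 1.39 78 80 82 84 86
```

```text
t 20.2 pos [ 0.6569 -0.0241  0.1167] yaw 111.85 F tool x,y,up 0.29 0.14 -0.61 Mz 0.017
78 cmd [ 0.65698 -0.02375] 111.82 -> x -0.0000 y -0.0000 az -0.0001
80 cmd [ 0.65768 -0.02561] 109.66 -> x -0.0040 y -0.0001 az 0.0720
82 cmd [ 0.65831 -0.02749] 107.5 -> x -0.0079 y -0.0003 az 0.1440
84 cmd [ 0.65887 -0.02939] 105.34 -> x -0.0119 y -0.0007 az 0.2161
86 cmd [ 0.65936 -0.03131] 103.17 -> x -0.0158 y -0.0012 az 0.2882
```

Call:
step_arm:
  series:
    - {"grip": 1,"x": -0.004,"y": 0,"z": 0,"ax": 0,"ay": 0,"az": 0.072}
    - {"grip": 1,"x": -0.008,"y": -0.0003,"z": 0,"ax": 0,"ay": 0,"az": 0.144}
    - {"grip": 1,"x": -0.012,"y": -0.0007,"z": 0,"ax": 0,"ay": 0,"az": 0.216}
    - {"grip": 1,"x": -0.0158,"y": -0.0012,"z": 0,"ax": 0,"ay": 0,"az": 0.288}
    - {"grip": 1,"x": -0.0158,"y": -0.0012,"z": 0,"ax": 0,"ay": 0,"az": 0.288}
    - {"grip": 1,"x": -0.0158,"y": -0.0012,"z": 0,"ax": 0,"ay": 0,"az": 0.288}

```text
time: 20.85
tool_pos: [0.6593, -0.0317, 0.1168]
tcp_rot: [-1.951, -2.462, 0.0]
wrist_force: [0.1, -0.5, -0.8]
width: 0.325
grip_force: 26.7
```

```bash
python3 f.py; python3 traj.py "0.65936 -0.03131 103.17" .55 1.39 86 88 90 92 94
```

```text
t 21.0 pos [ 0.6593 -0.0317  0.1168] yaw 103.21 F tool x,y,up -0.36 -0.36 -0.96 Mz 0.0
86 cmd [ 0.65936 -0.03131] 103.17 -> x 0.0000 y -0.0000 az -0.0002
88 cmd [ 0.65977 -0.03325] 101.01 -> x -0.0040 y -0.0001 az 0.0719
90 cmd [ 0.66011 -0.0352 ] 98.85 -> x -0.0079 y -0.0003 az 0.1440
92 cmd [ 0.66038 -0.03716] 96.69 -> x -0.0119 y -0.0007 az 0.2161
94 cmd [ 0.66058 -0.03913] 94.53 -> x -0.0158 y -0.0012 az 0.2881
```

Call:
step_arm:
  series:
    - {"grip": 1,"x": -0.004,"y": 0,"z": 0,"ax": 0,"ay": 0,"az": 0.072}
    - {"grip": 1,"x": -0.008,"y": -0.0003,"z": 0,"ax": 0,"ay": 0,"az": 0.144}
    - {"grip": 1,"x": -0.012,"y": -0.0007,"z": 0,"ax": 0,"ay": 0,"az": 0.216}
    - {"grip": 1,"x": -0.0158,"y": -0.0012,"z": 0,"ax": 0,"ay": 0,"az": 0.288}
    - {"grip": 1,"x": -0.0158,"y": -0.0012,"z": 0,"ax": 0,"ay": 0,"az": 0.288}
    - {"grip": 1,"x": -0.0158,"y": -0.0012,"z": 0,"ax": 0,"ay": 0,"az": 0.288}

```text
time: 21.65
tool_pos: [0.6606, -0.0396, 0.1168]
tcp_rot: [-2.131, -2.309, 0.0]
wrist_force: [-0.2, 0.5, -0.3]
width: 0.325
grip_force: 26.7
```

```bash
python3 f.py; python3 traj.py "0.66058 -0.03913 94.53" .55 1.39 94 96 98 100 102
```

```text
t 21.8 pos [ 0.6606 -0.0395  0.1168] yaw 94.57 F tool x,y,up -0.17 0.02 -1.07 Mz -0.003
94 cmd [ 0.66058 -0.03913] 94.53 -> x -0.0000 y -0.0000 az 0.0001
96 cmd [ 0.66069 -0.04111] 92.36 -> x -0.0040 y -0.0001 az 0.0722
98 cmd [ 0.66074 -0.04309] 90.2 -> x -0.0079 y -0.0003 az 0.1443
100 cmd [ 0.66071 -0.04508] 88.04 -> x -0.0119 y -0.0007 az 0.2163
102 cmd [ 0.6606  -0.04706] 85.88 -> x -0.0158 y -0.0012 az 0.2884
```

Call:
step_arm:
  series:
    - {"grip": 1,"x": -0.004,"y": 0,"z": 0,"ax": 0,"ay": 0,"az": 0.072}
    - {"grip": 1,"x": -0.008,"y": -0.0003,"z": 0,"ax": 0,"ay": 0,"az": 0.144}
    - {"grip": 1,"x": -0.012,"y": -0.0007,"z": 0,"ax": 0,"ay": 0,"az": 0.216}
    - {"grip": 1,"x": -0.012,"y": -0.0007,"z": 0,"ax": 0,"ay": 0,"az": 0.216}
    - {"grip": 1,"x": -0.012,"y": -0.0007,"z": 0,"ax": 0,"ay": 0,"az": 0.216}

```text
time: 22.35
tool_pos: [0.6607, -0.0456, 0.1168]
tcp_rot: [-2.258, -2.184, -0.0]
wrist_force: [-0.4, 0.4, -0.5]
width: 0.324
grip_force: 26.7
```

```bash
python3 f.py; python3 traj.py "0.66071 -0.04512 88.05" .55 1.39 100 102 104 106 108 110 115 120
```

```text
t 22.5 pos [ 0.6607 -0.0455  0.1168] yaw 88.09 F tool x,y,up 0.06 -0.43 -0.55 Mz -0.033
100 cmd [ 0.66071 -0.04508] 88.04 -> x 0.0001 y -0.0000 az 0.0003
102 cmd [ 0.6606  -0.04706] 85.88 -> x -0.0039 y -0.0001 az 0.0724
104 cmd [ 0.66044 -0.04903] 83.85 -> x -0.0078 y -0.0003 az 0.1401
106 cmd [ 0.66021 -0.05101] 82.03 -> x -0.0118 y -0.0006 az 0.2006
108 cmd [ 0.65993 -0.05297] 80.43 -> x -0.0158 y -0.0010 az 0.2539
110 cmd [ 0.65961 -0.05494] 79.05 -> x -0.0197 y -0.0015 az 0.2999
115 cmd [ 0.65859 -0.05982] 76.55 -> x -0.0295 y -0.0032 az 0.3835
120 cmd [ 0.65739 -0.06468] 75.39 -> x -0.0393 y -0.0053 az 0.4220
```

Call:
step_arm:
  series:
    - {"grip": 1,"x": 0,"y": -0.0006,"z": 0,"ax": 0,"ay": 0,"az": 0.02}
    - {"grip": 1,"x": -0.004,"y": -0.0008,"z": 0,"ax": 0,"ay": 0,"az": 0.092}
    - {"grip": 1,"x": -0.008,"y": -0.001,"z": 0,"ax": 0,"ay": 0,"az": 0.16}
    - {"grip": 1,"x": -0.008,"y": -0.001,"z": 0,"ax": 0,"ay": 0,"az": 0.16}
    - {"grip": 1,"x": -0.008,"y": -0.001,"z": 0,"ax": 0,"ay": 0,"az": 0.16}

```text
time: 23.05
tool_pos: [0.6602, -0.0497, 0.1169]
tcp_rot: [2.347, 2.087, 0.0]
wrist_force: [0.4, 0.5, -0.1]
width: 0.322
grip_force: 26.7
```

```bash
python3 f.py; LAT=-.35 YAW=-.6 python3 traj.py "0.66007 -0.0491 83.25" .55 1.39 104 106 108 110
```

```text
t 23.2 pos [ 0.6602 -0.0496  0.1169] yaw 83.28 F tool x,y,up 0.37 0.67 0.09 Mz -0.009
104 cmd [ 0.66009 -0.04899] 83.25 -> x 0.0002 y 0.0000 az 0.0001
106 cmd [ 0.65986 -0.05096] 81.43 -> x -0.0037 y 0.0000 az 0.0606
108 cmd [ 0.65959 -0.05292] 79.83 -> x -0.0077 y -0.0001 az 0.1139
110 cmd [ 0.65926 -0.05487] 78.45 -> x -0.0117 y -0.0002 az 0.1599
```

```bash
LAT=-.1 YAW=-.6 python3 traj.py "0.66007 -0.0491 83.25" .55 1.39 104 106 108 110
```

```text
104 cmd [ 0.66034 -0.04902] 83.25 -> x 0.0002 y 0.0005 az 0.0001
106 cmd [ 0.66011 -0.05099] 81.43 -> x -0.0037 y 0.0005 az 0.0606
108 cmd [ 0.65984 -0.05296] 79.83 -> x -0.0077 y 0.0004 az 0.1139
110 cmd [ 0.65951 -0.05492] 78.45 -> x -0.0117 y 0.0003 az 0.1599
```

Call:
step_arm:
  series:
    - {"grip": 1,"x": 0,"y": 0.0005,"z": 0,"ax": 0,"ay": 0,"az": 0}
    - {"grip": 1,"x": -0.004,"y": 0.0005,"z": 0,"ax": 0,"ay": 0,"az": 0.06}
    - {"grip": 1,"x": -0.008,"y": 0.0004,"z": 0,"ax": 0,"ay": 0,"az": 0.114}
    - {"grip": 1,"x": -0.008,"y": 0.0004,"z": 0,"ax": 0,"ay": 0,"az": 0.114}
    - {"grip": 1,"x": -0.008,"y": 0.0004,"z": 0,"ax": 0,"ay": 0,"az": 0.114}

```text
time: 23.75
tool_pos: [0.6597, -0.0538, 0.1167]
tcp_rot: [-2.41, -2.016, 0.0]
wrist_force: [0.5, 0.7, -1.7]
width: 0.324
grip_force: 26.7
```

```bash
python3 f.py;  LAT=-.1 YAW=-.6 python3 traj.py "0.6598 -0.0531 79.83" .55 1.39 108 110 112 114 116
```

```text
t 23.9 pos [ 0.6598 -0.0536  0.1167] yaw 79.83 F tool x,y,up -0.43 0.05 -0.65 Mz -0.008
108 cmd [ 0.65984 -0.05296] 79.83 -> x 0.0003 y 0.0000 az -0.0001
110 cmd [ 0.65951 -0.05492] 78.45 -> x -0.0037 y 0.0001 az 0.0459
112 cmd [ 0.65913 -0.05688] 77.29 -> x -0.0077 y 0.0000 az 0.0847
114 cmd [ 0.65872 -0.05883] 76.34 -> x -0.0117 y -0.0001 az 0.1164
116 cmd [ 0.65827 -0.06077] 75.61 -> x -0.0156 y -0.0003 az 0.1408
```

Free. On to s = 113.

Call:
step_arm:
  series:
    - {"grip": 1,"x": -0.004,"y": 0,"z": 0,"ax": 0,"ay": 0,"az": 0.046}
    - {"grip": 1,"x": -0.008,"y": 0,"z": 0,"ax": 0,"ay": 0,"az": 0.085}
    - {"grip": 1,"x": -0.01,"y": 0,"z": 0,"ax": 0,"ay": 0,"az": 0.1}
    - {"grip": 1,"x": -0.01,"y": 0,"z": 0,"ax": 0,"ay": 0,"az": 0.1}
    - {"grip": 1,"x": -0.01,"y": 0,"z": 0,"ax": 0,"ay": 0,"az": 0.1}

```text
time: 24.45
tool_pos: [0.6589, -0.0586, 0.1167]
tcp_rot: [-2.461, -1.952, 0.0]
wrist_force: [-0.0, 1.3, -0.0]
width: 0.326
grip_force: 26.7
```

```bash
python3 f.py;  LAT=-.1 YAW=-.3 python3 traj.py "0.65892 -0.05802 76.83" .55 1.39 113 115 117 119 121
```

```text
t 24.6 pos [ 0.6589 -0.0585  0.1168] yaw 76.84 F tool x,y,up 0.51 0.1 -0.68 Mz 0.012
113 cmd [ 0.65893 -0.05785] 77.09 -> x 0.0003 y -0.0001 az -0.0085
115 cmd [ 0.6585 -0.0598] 76.25 -> x -0.0037 y -0.0000 az 0.0195
117 cmd [ 0.65803 -0.06174] 75.62 -> x -0.0077 y -0.0000 az 0.0403
119 cmd [ 0.65754 -0.06368] 75.21 -> x -0.0117 y -0.0001 az 0.0539
121 cmd [ 0.65704 -0.06562] 75.02 -> x -0.0157 y -0.0002 az 0.0603
```

Call:
step_arm:
  series:
    - {"grip": 1,"x": -0.004,"y": 0,"z": 0,"ax": 0,"ay": 0,"az": 0.02}
    - {"grip": 1,"x": -0.008,"y": 0,"z": 0,"ax": 0,"ay": 0,"az": 0.04}
    - {"grip": 1,"x": -0.012,"y": 0,"z": 0,"ax": 0,"ay": 0,"az": 0.052}
    - {"grip": 1,"x": -0.012,"y": 0,"z": 0,"ax": 0,"ay": 0,"az": 0.052}
    - {"grip": 1,"x": -0.012,"y": 0,"z": 0,"ax": 0,"ay": 0,"az": 0.052}

```text
time: 25.15
tool_pos: [0.6575, -0.0645, 0.1168]
tcp_rot: [-2.488, -1.918, 0.0]
wrist_force: [-0.5, 0.5, -0.7]
width: 0.325
grip_force: 26.7
```

```bash
python3 f.py;  LAT=-.1 YAW=-0.1 python3 traj.py "0.65755 -0.06386 75.27" .55 1.39 119 121 123 125 127 130 135 140 145
```

```text
t 25.3 pos [ 0.6576 -0.0644  0.1168] yaw 75.27 F tool x,y,up 0.25 -0.52 -0.38 Mz -0.02
119 cmd [ 0.65754 -0.06368] 75.41 -> x 0.0003 y -0.0001 az -0.0048
121 cmd [ 0.65704 -0.06562] 75.22 -> x -0.0037 y -0.0001 az 0.0017
123 cmd [ 0.65653 -0.06755] 75.2 -> x -0.0077 y -0.0001 az 0.0022
125 cmd [ 0.65603 -0.06949] 75.2 -> x -0.0117 y -0.0001 az 0.0022
127 cmd [ 0.65552 -0.07142] 75.2 -> x -0.0157 y -0.0001 az 0.0022
130 cmd [ 0.65476 -0.07432] 75.2 -> x -0.0217 y -0.0001 az 0.0022
135 cmd [ 0.65349 -0.07916] 75.2 -> x -0.0317 y -0.0001 az 0.0022
140 cmd [ 0.65222 -0.084  ] 75.2 -> x -0.0417 y -0.0001 az 0.0022
145 cmd [ 0.65095 -0.08883] 75.2 -> x -0.0517 y -0.0001 az 0.0022
```

Call:
step_arm:
  series:
    - {"grip": 1,"x": -0.001,"y": -0.0005,"z": 0,"ax": 0,"ay": 0,"az": 0.01}
    - {"grip": 1,"x": -0.005,"y": -0.0006,"z": 0,"ax": 0,"ay": 0,"az": 0.015}
    - {"grip": 1,"x": -0.01,"y": -0.0006,"z": 0,"ax": 0,"ay": 0,"az": 0.02}
    - {"grip": 1,"x": -0.01,"y": -0.0006,"z": 0,"ax": 0,"ay": 0,"az": 0.02}
    - {"grip": 1,"x": -0.01,"y": -0.0006,"z": 0,"ax": 0,"ay": 0,"az": 0.02}

```text
time: 25.85
tool_pos: [0.656, -0.0693, 0.1168]
tcp_rot: [-2.498, -1.905, 0.0]
wrist_force: [-0.0, -0.5, -1.1]
width: 0.325
grip_force: 26.7
```

```bash
python3 f.py
```

```text
t 26.0 pos [ 0.656  -0.0691  0.1168] yaw 74.67 F tool x,y,up -0.2 0.17 -0.69 Mz -0.007
```

Call:
step_arm:
  series:
    - {"grip": 1,"x": -0.004,"y": 0,"z": 0,"ax": 0,"ay": 0,"az": 0}
    - {"grip": 1,"x": -0.008,"y": 0,"z": 0,"ax": 0,"ay": 0,"az": 0}
    - {"grip": 1,"x": -0.012,"y": 0,"z": 0,"ax": 0,"ay": 0,"az": 0}
    - {"grip": 1,"x": -0.016,"y": 0,"z": 0,"ax": 0,"ay": 0,"az": 0}
    - {"grip": 1,"x": -0.016,"y": 0,"z": 0,"ax": 0,"ay": 0,"az": 0}
    - {"grip": 1,"x": -0.016,"y": 0,"z": 0,"ax": 0,"ay": 0,"az": 0}

```text
time: 26.65
tool_pos: [0.6539, -0.077, 0.1168]
tcp_rot: [-2.498, -1.905, -0.0]
wrist_force: [-0.6, 0.4, -0.8]
width: 0.325
grip_force: 26.7
```

```bash
python3 f.py
```

```text
t 26.8 pos [ 0.6539 -0.0768  0.1168] yaw 74.68 F tool x,y,up -0.14 0.03 -1.16 Mz -0.001
```

Call:
step_arm:
  series:
    - {"grip": 1,"x": -0.003,"y": 0,"z": 0,"ax": 0,"ay": 0,"az": 0}
    - {"grip": 1,"x": -0.006,"y": 0,"z": 0,"ax": 0,"ay": 0,"az": 0}
    - {"grip": 1,"x": -0.009,"y": 0,"z": 0,"ax": 0,"ay": 0,"az": 0}
    - {"grip": 1,"x": -0.012,"y": 0,"z": 0,"ax": 0,"ay": 0,"az": 0}
    - {"grip": 1,"x": -0.012,"y": 0,"z": 0,"ax": 0,"ay": 0,"az": 0}

```text
time: 27.35
tool_pos: [0.6522, -0.0829, 0.1168]
tcp_rot: [2.498, 1.905, -0.0]
wrist_force: [-0.0, 0.6, -1.0]
width: 0.324
grip_force: 26.7
```

```bash
python3 f.py
```

```text
t 27.5 pos [ 0.6523 -0.0827  0.1168] yaw 74.67 F tool x,y,up 0.18 -0.18 -0.88 Mz 0.012
```

Now s ≈ 138; creep on toward the collar.

Call:
step_arm:
  series:
    - {"grip": 1,"x": -0.002,"y": 0,"z": 0,"ax": 0,"ay": 0,"az": 0}
    - {"grip": 1,"x": -0.004,"y": 0,"z": 0,"ax": 0,"ay": 0,"az": 0}
    - {"grip": 1,"x": -0.005,"y": 0,"z": 0,"ax": 0,"ay": 0,"az": 0}
    - {"grip": 1,"x": -0.005,"y": 0,"z": 0,"ax": 0,"ay": 0,"az": 0}

```text
time: 27.95
tool_pos: [0.6516, -0.0851, 0.1168]
tcp_rot: [2.498, 1.905, 0.0]
wrist_force: [-0.2, -0.4, -0.2]
width: 0.325
grip_force: 26.7
```

```bash
python3 f.py
```

```text
t 28.1 pos [ 0.6517 -0.085   0.1168] yaw 74.67 F tool x,y,up 0.03 0.19 -0.34 Mz -0.003
```

Call:
step_arm:
  series:
    - {"grip": 1,"x": -0.001,"y": 0,"z": 0,"ax": 0,"ay": 0,"az": 0}
    - {"grip": 1,"x": -0.002,"y": 0,"z": 0,"ax": 0,"ay": 0,"az": 0}
    - {"grip": 1,"x": -0.003,"y": 0,"z": 0,"ax": 0,"ay": 0,"az": 0}
    - {"grip": 1,"x": -0.003,"y": 0,"z": 0,"ax": 0,"ay": 0,"az": 0}
    - {"grip": 1,"x": -0.003,"y": 0,"z": 0,"ax": 0,"ay": 0,"az": 0}

```text
time: 28.65
tool_pos: [0.6512, -0.0865, 0.1168]
tcp_rot: [-2.498, -1.905, 0.0]
wrist_force: [-0.8, 0.7, -1.2]
width: 0.325
grip_force: 26.7
```

```bash
python3 f.py
```

```text
t 28.8 pos [ 0.6512 -0.0865  0.1168] yaw 74.67 F tool x,y,up 0.11 -0.42 -1.12 Mz 0.025
```

Call:
step_arm:
  series:
    - {"grip": 1,"x": -0.001,"y": 0,"z": 0,"ax": 0,"ay": 0,"az": 0}
    - {"grip": 1,"x": -0.002,"y": 0,"z": 0,"ax": 0,"ay": 0,"az": 0}
    - {"grip": 1,"x": -0.003,"y": 0,"z": 0,"ax": 0,"ay": 0,"az": 0}
    - {"grip": 1,"x": -0.003,"y": 0,"z": 0,"ax": 0,"ay": 0,"az": 0}

```text
time: 29.25
tool_pos: [0.6509, -0.088, 0.1168]
tcp_rot: [2.498, 1.905, 0.0]
wrist_force: [0.9, 0.5, -0.1]
width: 0.326
grip_force: 26.7
```

```bash
python3 f.py
```

```text
t 29.4 pos [ 0.6509 -0.0879  0.1168] yaw 74.67 F tool x,y,up 0.11 0.13 -0.41 Mz 0.013
```

Call:
step_arm:
  series:
    - {"grip": 1,"x": -0.001,"y": 0,"z": 0,"ax": 0,"ay": 0,"az": 0}
    - {"grip": 1,"x": -0.002,"y": 0,"z": 0,"ax": 0,"ay": 0,"az": 0}
    - {"grip": 1,"x": -0.003,"y": 0,"z": 0,"ax": 0,"ay": 0,"az": 0}
    - {"grip": 1,"x": -0.004,"y": 0,"z": 0,"ax": 0,"ay": 0,"az": 0}
    - {"grip": 1,"x": -0.004,"y": 0,"z": 0,"ax": 0,"ay": 0,"az": 0}

```text
time: 29.95
tool_pos: [0.6507, -0.0884, 0.1168]
tcp_rot: [-2.497, -1.905, -0.003]
wrist_force: [0.9, 5.9, -1.0]
width: 0.323
grip_force: 26.6
```

```bash
python3 f.py
```

```text
t 30.1 pos [ 0.6507 -0.0884  0.1168] yaw 74.68 F tool x,y,up 5.62 0.2 -0.82 Mz 0.05
```

Call:
step_arm:
  series:
    - {"grip": 0.25,"x": 0,"y": 0,"z": 0,"ax": 0,"ay": 0,"az": 0}
    - {"grip": 0.1,"x": 0,"y": 0,"z": 0,"ax": 0,"ay": 0,"az": 0}
    - {"grip": -0.1,"x": 0.002,"y": 0,"z": 0,"ax": 0,"ay": 0,"az": 0}
    - {"grip": -0.1,"x": 0.002,"y": 0,"z": 0,"ax": 0,"ay": 0,"az": 0}
    - {"grip": -0.1,"x": 0.002,"y": 0,"z": 0,"ax": 0,"ay": 0,"az": 0}
    - {"grip": -0.1,"x": 0.002,"y": 0,"z": 0,"ax": 0,"ay": 0,"az": 0}

```text
time: 30.75
tool_pos: [0.6506, -0.0891, 0.1168]
tcp_rot: [2.498, 1.905, -0.0]
wrist_force: [0.2, 0.3, 0.2]
width: 0.552
grip_force: 0.0
```

```bash
python3 f.py
python3 - <<'E'
from workcell import imaging,bot
print(bot.read_state()["width"],bot.read_state()["grip_force"])
import cv2
i=imaging.read_camera("side")["img"][160:250,280:380]
cv2.imwrite("pics/r1.png",cv2.resize(i[:,:,::-1],None,fx=6,fy=6,interpolation=cv2.INTER_CUBIC))
E
```

```text
t 30.9 pos [ 0.6506 -0.089   0.1168] yaw 74.67 F tool x,y,up 0.26 0.6 0.28 Mz 0.018
0.5487598812130434 0.0
```

View pics/r1.png

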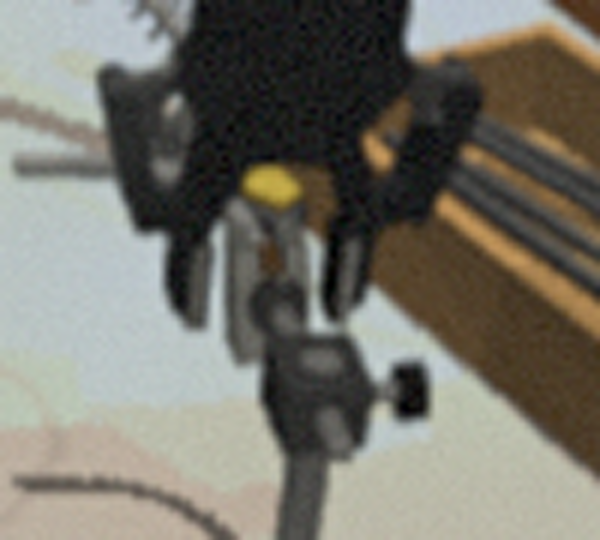

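The block (about (265,280)) hangs upright against the collar (278,305), with both open pads clear of its sides. Lift straight away.

Call:
step_arm:
  series:
    - {"grip": -0.1,"x": 0.002,"y": 0,"z": -0.03,"ax": 0,"ay": 0,"az": 0}
    - {"grip": -0.1,"x": 0.002,"y": 0,"z": -0.08,"ax": 0,"ay": 0,"az": 0}
    - {"grip": -0.1,"x": 0.002,"y": 0,"z": -0.15,"ax": 0,"ay": 0,"az": 0}
    - {"grip": -0.1,"x": 0.002,"y": 0,"z": -0.24,"ax": 0,"ay": 0,"az": 0}
    - {"grip": -0.1,"x": 0.002,"y": 0,"z": -0.26,"ax": 0,"ay": 0,"az": 0}
    - {"grip": -0.1,"x": 0.002,"y": 0,"z": -0.26,"ax": 0,"ay": 0,"az": 0}
    - {"grip": -0.1,"x": 0.002,"y": 0,"z": -0.26,"ax": 0,"ay": 0,"az": 0}

```text
time: 31.7
tool_pos: [0.6505, -0.0878, 0.2466]
tcp_rot: [-2.498, -1.905, 0.0]
wrist_force: [0.1, 0.1, -0.6]
width: 0.548
grip_force: 0.0
```

```bash
python3 f.py
python3 - <<'E'
from workcell import imaging
import cv2
i=imaging.read_camera("side")["img"][140:250,200:380]
cv2.imwrite("pics/r2.png",cv2.resize(i[:,:,::-1],None,fx=4.4,fy=4.4,interpolation=cv2.INTER_CUBIC))
E
```

```text
t 31.85 pos [ 0.6495 -0.0877  0.2442] yaw 74.68 F tool x,y,up 0.09 -0.52 -0.37 Mz -0.026
```

View pics/r2.png

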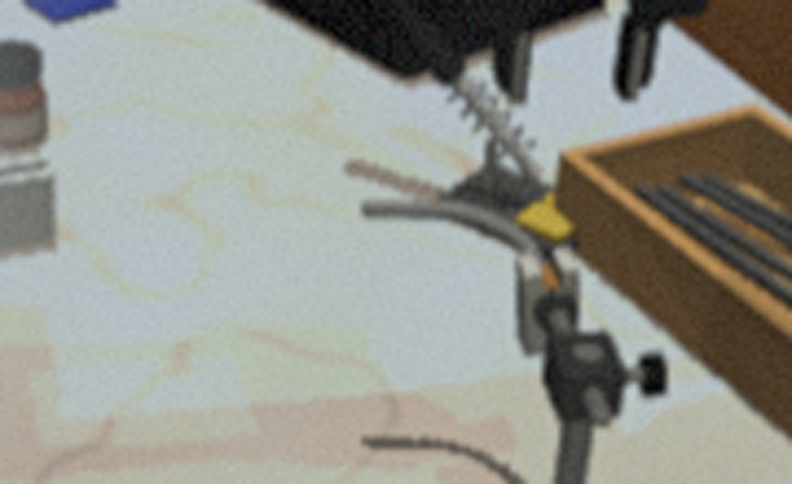

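The block (545,295) hangs slot up against the collar (555,310), with the gripper well clear above. I'm handing the job in.

```bash
python3 -c "
from workcell import bot
print(bot.finish_job())"
```

```text
the job is handed in; nothing more can be done
None
```

The short block is round the bend and was pressed against the stop collar at about 5.6 N; it now hangs there let go of, slot up, with the gripper clear. The job is handed in at about 32 s, with no verdict returned.

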